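Space the sample racks on the holding tray

ROBOT

A 7-joint arm with a two-finger parallel gripper is mounted at the origin on the work surface. World frame = base frame: x ahead of the robot, y to its left, z up, the work surface at z = 0. Lengths are in mm, angles in rad, forces in N, time in s.
With the tool pointing down it reaches from about 350 to 900 mm from the base axis. Payload 7.2 kg.
Tool frame: the origin (TCP) lies between the finger pads; the fingertips stand 25 mm ahead of it and the grasp point (between the pads) lies 6 mm ahead of it; x points along the fingers, y is the direction in which the jaws open and shut, and the axes are right-handed (so a half turn about x gives the same grasp; the last joint's range is limited). The gripper opens to 88 mm and grips with 3 to 60 N. Pads are 20 mm wide; open, the fingers measure 115 mm over their backs; the gripper's body (75 mm by 178 mm) begins 61 mm behind the grasp point.
Start: joints at [-1.367, 0.411, -0.013, 1.596, 0.006, 1.134, -0.082], TCP at [167.8, 602.056, 247.653] pointing down, gripper open.
Joint ranges: [-2.95, 2.95], [-0.29, 1.99], [-1.47, 1.44], [0.14, 2.54], [-1.03, 4.17], [0.13, 1.85], [-2.86, 2.86]. Speed limits (rad/s): [2.39, 2.39, 3.01, 3.01, 3.14, 3.14, 3.14].

INTERFACE

Orientations are given as a unit quaternion [x, y, z, w].
In Python, from rig import * gives the robot as it stands.
- The arm moves only by the tool arm_command, never from a script. Its argument "deltas" is a list of rows, each a list of 4 numbers: the shift along the tool's x, y, z in m, then the turn about the tool's x in rad. A call has 1 to 5 rows; each row is the pose to reach, as a shift and turn from the pose measured when the call began, along the tool's axes at that moment; what a row does not reach only later rows make up. A row lasts 1/12 s, in which the tool goes at most 41.7 mm and 7.16 degrees, less where a joint would pass 70% of its speed; a pose out of reach is approached as far as the arm can. A call with a gripper value outside its range is refused whole. "claw" is the opening, from 0 (shut) to 1 (fully open), set as the call begins (left out, the last holds). The fingers move at their own pace and stop on an object; the grip force is fixed at half the most. Time passes only in rows, so rows that repeat a pose let the fingers close. It gives the time, the measured TCP pose, the force and the opening at its end, in the units of the state.
- observe(): the state, without advancing time (a new reading comes with each control period).
- read_camera(name): name is "scene" or "top"; returns the picture (420x560x3 uint8, red, green, blue); there is no depth.
- camera_info(name): a dict with "camera_matrix" (3x3 intrinsics, pixels), "extrinsics" (4x4, takes a point from camera to world coordinates). Camera axes: x right, y up, looking along -z (the intrinsics and any distortion apply to the point x, -y, -z); pixel columns grow to the right and rows downward; lengths in mm; the calibration is good to about 2 mm. A picture is of the moment at which its call begins. camera_info takes no time and is no camera call.
- finish_job(): hands the job in, once; it reports no verdict.
The state is a dict: "clock": time; "q": joint angles; "qd": joint speeds; "effort": joint torques, N m; "tool_pos": TCP position; "tcp_rot": TCP orientation; "contact_force": force on the tool from outside, world axes, zero at the start; "torque": the same for the moment, N m; "gripper_width": finger opening in mm.
Only numpy, scipy, OpenCV 4.12 (cv2) and the standard library are available. Lean on these libraries where they do the work, as an engineer would, in place of code of your own. Each camera call takes 0.05 s, during which the arm holds its last target.

TASK

Line up the sample racks that are here on the holding tray, starting from the red end stop, in the order yellow, orange, green, blue, black (skip colours that are missing), square to the tray and in line with the stop between the blue stripes. Set the racks one after another in that order with the spacer: the spacer's white tongue must lie on the tray in each gap, between the rack being set and the stop or the rack before it, so that every gap, also that at the stop, is just one spacer thick. Then lay the spacer back on its green mat and, once everything is in place, press the red start button (press again if something had been knocked out of place before); keep the racks upright and do not disturb the spray bottle, glove box or steel dish.

Things in the scene. Friction and masses are not known exactly. Their poses are not given: they have to be found in the camera images.
- deck: fixed flat aluminium holding tray, 170 (x) x 400 (y) x 12 high, no rim; origin under its centre on the table, so its top is 12 mm above the origin. The row runs along its y axis, centred on the tray between two painted blue stripes at x = +-36 mm
- stop: fixed red end stop block on the tray's centre line, 60 (x) x 20 (y) x 40 high, axes parallel to the tray's; origin at the centre of its underside, on the tray top. It stands 175 mm from the tray's centre, at the tray's +y end or its -y end, differing from start to start; the row begins at its face towards the tray's centre, 10 mm from its origin
- mat: flat green parking mat on the table for the spacer, under 1 mm thick, 150 x 75; origin at the place for the spacer's origin (the mat's centre is 20 mm from it to the mat's -x). It is on the robot's left or right, start to start
- spacer: loose spacer, 160 g: a white tongue 60 (x) x 25 (y) x 25 high, with origin at the centre of the tongue's underside, and at its -x end a blue handle block 40 (x) x 25 (y) x 55 high, centred 50 mm from the origin towards -x, with a blue foot 28 (x) x 60 (y) x 10 high round its outer end, centred at x = -56 mm. Starts on the mat. In a gap its tongue lies level between the racks and its handle sticks out in front of the row, on the robot's side
- rack_yellow: loose white foam rack, 60 (x) x 50 (y) x 45 high, about 250 g, holding six fixed tubes with yellow caps that rise to 80 mm above its underside; origin at the centre of the underside. May be missing (then None). Starts on the table with its x within 0.4 rad of straight ahead; stands in the row with its y along the row. It can be gripped across its 60 mm length, on the foam
- rack_orange: loose white foam rack, 60 (x) x 50 (y) x 45 high, about 250 g, holding six fixed tubes with orange caps that rise to 80 mm above its underside; origin at the centre of the underside. May be missing (then None). Starts on the table with its x within 0.4 rad of straight ahead; stands in the row with its y along the row. It can be gripped across its 60 mm length, on the foam
- rack_green: loose white foam rack, 60 (x) x 50 (y) x 45 high, about 250 g, holding six fixed tubes with green caps that rise to 80 mm above its underside; origin at the centre of the underside. May be missing (then None). Starts on the table with its x within 0.4 rad of straight ahead; stands in the row with its y along the row. It can be gripped across its 60 mm length, on the foam
- rack_blue: loose white foam rack, 60 (x) x 50 (y) x 45 high, about 250 g, holding six fixed tubes with blue caps that rise to 80 mm above its underside; origin at the centre of the underside. May be missing (then None). Starts on the table with its x within 0.4 rad of straight ahead; stands in the row with its y along the row. It can be gripped across its 60 mm length, on the foam
- rack_black: loose white foam rack, 60 (x) x 50 (y) x 45 high, about 250 g, holding six fixed tubes with black caps that rise to 80 mm above its underside; origin at the centre of the underside. May be missing (then None). Starts on the table with its x within 0.4 rad of straight ahead; stands in the row with its y along the row. It can be gripped across its 60 mm length, on the foam
- start_top (a point): centre of the top face of the red start push button, 36 mm across, on a fixed grey housing on the table, on the side away from the mat
- start (a joint): travel of the start button in m: 0 out, 0.006 fully down; springs back; fully down takes 5 N, and 0.004 starts the tray
- spray: bystander: loose white spray bottle, 60 across x 160 high, origin at the centre of its underside
- glove_box: bystander: loose cardboard glove box, 100 (x) x 160 (y) x 70 high, origin at the centre of its underside
- dish: bystander: loose steel dish, 110 across x 40 high, origin at the centre of its underside
Not all that is in view belongs to the job. What is shaped like the rack_yellow but pink or turquoise is not meant.

How it is judged (in metres and radians):
On the way, in this order (a step that is already met when the one before it is completed fails the run):
1. the yellow rack stands next in the row, with the spacer lying in the 25 mm gap on its stop side ((y of rack_yellow in the frame of stop between 0.056 and 0.064 m or y of rack_yellow in the frame of stop between -0.064 and -0.056 m) and x of rack_yellow in the frame of stop between -0.012 and 0.012 m and angle between the y axis of rack_yellow and the y axis of stop, either way round below 0.1 rad and angle between rack_yellow's own z axis and vertical below 0.06 rad and z of rack_yellow in the frame of deck between 0.007 and 0.017 m and ((y of stop in the frame of rack_yellow above 0 m and y of spacer in the frame of rack_yellow between 0.033 and 0.042 m) or (y of stop in the frame of rack_yellow below 0 m and y of spacer in the frame of rack_yellow between -0.042 and -0.033 m)) and x of spacer in the frame of rack_yellow between -0.025 and 0.025 m and z of spacer in the frame of rack_yellow between -0.006 and 0.006 m), for 0.2 s.
2. the orange rack stands next in the row, with the spacer lying in the 25 mm gap on its stop side ((y of rack_orange in the frame of stop between 0.056 and 0.064 m or y of rack_orange in the frame of stop between -0.064 and -0.056 m or y of rack_orange in the frame of rack_yellow between 0.071 and 0.079 m or y of rack_orange in the frame of rack_yellow between -0.079 and -0.071 m) and x of rack_orange in the frame of stop between -0.012 and 0.012 m and angle between the y axis of rack_orange and the y axis of stop, either way round below 0.1 rad and angle between rack_orange's own z axis and vertical below 0.06 rad and z of rack_orange in the frame of deck between 0.007 and 0.017 m and ((y of stop in the frame of rack_orange above 0 m and y of spacer in the frame of rack_orange between 0.033 and 0.042 m) or (y of stop in the frame of rack_orange below 0 m and y of spacer in the frame of rack_orange between -0.042 and -0.033 m)) and x of spacer in the frame of rack_orange between -0.025 and 0.025 m and z of spacer in the frame of rack_orange between -0.006 and 0.006 m), for 0.2 s.
3. the green rack stands next in the row, with the spacer lying in the 25 mm gap on its stop side ((y of rack_green in the frame of stop between 0.056 and 0.064 m or y of rack_green in the frame of stop between -0.064 and -0.056 m or y of rack_green in the frame of rack_yellow between 0.071 and 0.079 m or y of rack_green in the frame of rack_yellow between -0.079 and -0.071 m or y of rack_green in the frame of rack_orange between 0.071 and 0.079 m or y of rack_green in the frame of rack_orange between -0.079 and -0.071 m) and x of rack_green in the frame of stop between -0.012 and 0.012 m and angle between the y axis of rack_green and the y axis of stop, either way round below 0.1 rad and angle between rack_green's own z axis and vertical below 0.06 rad and z of rack_green in the frame of deck between 0.007 and 0.017 m and ((y of stop in the frame of rack_green above 0 m and y of spacer in the frame of rack_green between 0.033 and 0.042 m) or (y of stop in the frame of rack_green below 0 m and y of spacer in the frame of rack_green between -0.042 and -0.033 m)) and x of spacer in the frame of rack_green between -0.025 and 0.025 m and z of spacer in the frame of rack_green between -0.006 and 0.006 m), for 0.2 s.
4. the blue rack stands next in the row, with the spacer lying in the 25 mm gap on its stop side ((y of rack_blue in the frame of stop between 0.056 and 0.064 m or y of rack_blue in the frame of stop between -0.064 and -0.056 m or y of rack_blue in the frame of rack_yellow between 0.071 and 0.079 m or y of rack_blue in the frame of rack_yellow between -0.079 and -0.071 m or y of rack_blue in the frame of rack_orange between 0.071 and 0.079 m or y of rack_blue in the frame of rack_orange between -0.079 and -0.071 m or y of rack_blue in the frame of rack_green between 0.071 and 0.079 m or y of rack_blue in the frame of rack_green between -0.079 and -0.071 m) and x of rack_blue in the frame of stop between -0.012 and 0.012 m and angle between the y axis of rack_blue and the y axis of stop, either way round below 0.1 rad and angle between rack_blue's own z axis and vertical below 0.06 rad and z of rack_blue in the frame of deck between 0.007 and 0.017 m and ((y of stop in the frame of rack_blue above 0 m and y of spacer in the frame of rack_blue between 0.033 and 0.042 m) or (y of stop in the frame of rack_blue below 0 m and y of spacer in the frame of rack_blue between -0.042 and -0.033 m)) and x of spacer in the frame of rack_blue between -0.025 and 0.025 m and z of spacer in the frame of rack_blue between -0.006 and 0.006 m), for 0.2 s.
5. the black rack stands next in the row, with the spacer lying in the 25 mm gap on its stop side ((y of rack_black in the frame of stop between 0.056 and 0.064 m or y of rack_black in the frame of stop between -0.064 and -0.056 m or y of rack_black in the frame of rack_yellow between 0.071 and 0.079 m or y of rack_black in the frame of rack_yellow between -0.079 and -0.071 m or y of rack_black in the frame of rack_orange between 0.071 and 0.079 m or y of rack_black in the frame of rack_orange between -0.079 and -0.071 m or y of rack_black in the frame of rack_green between 0.071 and 0.079 m or y of rack_black in the frame of rack_green between -0.079 and -0.071 m or y of rack_black in the frame of rack_blue between 0.071 and 0.079 m or y of rack_black in the frame of rack_blue between -0.079 and -0.071 m) and x of rack_black in the frame of stop between -0.012 and 0.012 m and angle between the y axis of rack_black and the y axis of stop, either way round below 0.1 rad and angle between rack_black's own z axis and vertical below 0.06 rad and z of rack_black in the frame of deck between 0.007 and 0.017 m and ((y of stop in the frame of rack_black above 0 m and y of spacer in the frame of rack_black between 0.033 and 0.042 m) or (y of stop in the frame of rack_black below 0 m and y of spacer in the frame of rack_black between -0.042 and -0.033 m)) and x of spacer in the frame of rack_black between -0.025 and 0.025 m and z of spacer in the frame of rack_black between -0.006 and 0.006 m), for 0.2 s.
6. the start button is pressed with all racks spaced and the spacer back on its mat ((y of rack_yellow in the frame of stop between 0.056 and 0.064 m or y of rack_yellow in the frame of stop between -0.064 and -0.056 m) and x of rack_yellow in the frame of stop between -0.012 and 0.012 m and angle between the y axis of each of rack_yellow, rack_orange, rack_green, rack_blue, rack_black and the y axis of stop, either way round below 0.1 rad and angle between each of rack_yellow, rack_orange, rack_green, rack_blue, rack_black's own z axis and vertical below 0.06 rad and z of rack_yellow in the frame of deck between 0.007 and 0.017 m and (y of rack_orange in the frame of stop between 0.056 and 0.064 m or y of rack_orange in the frame of stop between -0.064 and -0.056 m or y of rack_orange in the frame of rack_yellow between 0.071 and 0.079 m or y of rack_orange in the frame of rack_yellow between -0.079 and -0.071 m) and x of rack_orange in the frame of stop between -0.012 and 0.012 m and z of rack_orange in the frame of deck between 0.007 and 0.017 m and (y of rack_green in the frame of stop between 0.056 and 0.064 m or y of rack_green in the frame of stop between -0.064 and -0.056 m or y of rack_green in the frame of rack_yellow between 0.071 and 0.079 m or y of rack_green in the frame of rack_yellow between -0.079 and -0.071 m or y of rack_green in the frame of rack_orange between 0.071 and 0.079 m or y of rack_green in the frame of rack_orange between -0.079 and -0.071 m) and x of rack_green in the frame of stop between -0.012 and 0.012 m and z of rack_green in the frame of deck between 0.007 and 0.017 m and (y of rack_blue in the frame of stop between 0.056 and 0.064 m or y of rack_blue in the frame of stop between -0.064 and -0.056 m or y of rack_blue in the frame of rack_yellow between 0.071 and 0.079 m or y of rack_blue in the frame of rack_yellow between -0.079 and -0.071 m or y of rack_blue in the frame of rack_orange between 0.071 and 0.079 m or y of rack_blue in the frame of rack_orange between -0.079 and -0.071 m or y of rack_blue in the frame of rack_green between 0.071 and 0.079 m or y of rack_blue in the frame of rack_green between -0.079 and -0.071 m) and x of rack_blue in the frame of stop between -0.012 and 0.012 m and z of rack_blue in the frame of deck between 0.007 and 0.017 m and (y of rack_black in the frame of stop between 0.056 and 0.064 m or y of rack_black in the frame of stop between -0.064 and -0.056 m or y of rack_black in the frame of rack_yellow between 0.071 and 0.079 m or y of rack_black in the frame of rack_yellow between -0.079 and -0.071 m or y of rack_black in the frame of rack_orange between 0.071 and 0.079 m or y of rack_black in the frame of rack_orange between -0.079 and -0.071 m or y of rack_black in the frame of rack_green between 0.071 and 0.079 m or y of rack_black in the frame of rack_green between -0.079 and -0.071 m or y of rack_black in the frame of rack_blue between 0.071 and 0.079 m or y of rack_black in the frame of rack_blue between -0.079 and -0.071 m) and x of rack_black in the frame of stop between -0.012 and 0.012 m and z of rack_black in the frame of deck between 0.007 and 0.017 m and horizontal distance between spacer and mat below 0.03 m and height (world z) of spacer below 0.006 m and angle between spacer's own z axis and vertical below 0.08 rad and value of joint start above 0.004 m), for 0.05 s.
At the end, for the whole second after the job is handed in: All racks present are upright on the tray in colour order from the stop; every gap is 25 mm within 4; each is within 12 mm of the stop's line and square within 0.10 rad; the spacer lies flat, its origin within 30 mm of the mat's; all at rest ((y of rack_yellow in the frame of stop between 0.056 and 0.064 m or y of rack_yellow in the frame of stop between -0.064 and -0.056 m) and x of rack_yellow in the frame of stop between -0.012 and 0.012 m and angle between the y axis of each of rack_yellow, rack_orange, rack_green, rack_blue, rack_black and the y axis of stop, either way round below 0.1 rad and angle between each of rack_yellow, rack_orange, rack_green, rack_blue, rack_black's own z axis and vertical below 0.06 rad and z of rack_yellow in the frame of deck between 0.007 and 0.017 m and (y of rack_orange in the frame of stop between 0.056 and 0.064 m or y of rack_orange in the frame of stop between -0.064 and -0.056 m or y of rack_orange in the frame of rack_yellow between 0.071 and 0.079 m or y of rack_orange in the frame of rack_yellow between -0.079 and -0.071 m) and x of rack_orange in the frame of stop between -0.012 and 0.012 m and z of rack_orange in the frame of deck between 0.007 and 0.017 m and (y of rack_green in the frame of stop between 0.056 and 0.064 m or y of rack_green in the frame of stop between -0.064 and -0.056 m or y of rack_green in the frame of rack_yellow between 0.071 and 0.079 m or y of rack_green in the frame of rack_yellow between -0.079 and -0.071 m or y of rack_green in the frame of rack_orange between 0.071 and 0.079 m or y of rack_green in the frame of rack_orange between -0.079 and -0.071 m) and x of rack_green in the frame of stop between -0.012 and 0.012 m and z of rack_green in the frame of deck between 0.007 and 0.017 m and (y of rack_blue in the frame of stop between 0.056 and 0.064 m or y of rack_blue in the frame of stop between -0.064 and -0.056 m or y of rack_blue in the frame of rack_yellow between 0.071 and 0.079 m or y of rack_blue in the frame of rack_yellow between -0.079 and -0.071 m or y of rack_blue in the frame of rack_orange between 0.071 and 0.079 m or y of rack_blue in the frame of rack_orange between -0.079 and -0.071 m or y of rack_blue in the frame of rack_green between 0.071 and 0.079 m or y of rack_blue in the frame of rack_green between -0.079 and -0.071 m) and x of rack_blue in the frame of stop between -0.012 and 0.012 m and z of rack_blue in the frame of deck between 0.007 and 0.017 m and (y of rack_black in the frame of stop between 0.056 and 0.064 m or y of rack_black in the frame of stop between -0.064 and -0.056 m or y of rack_black in the frame of rack_yellow between 0.071 and 0.079 m or y of rack_black in the frame of rack_yellow between -0.079 and -0.071 m or y of rack_black in the frame of rack_orange between 0.071 and 0.079 m or y of rack_black in the frame of rack_orange between -0.079 and -0.071 m or y of rack_black in the frame of rack_green between 0.071 and 0.079 m or y of rack_black in the frame of rack_green between -0.079 and -0.071 m or y of rack_black in the frame of rack_blue between 0.071 and 0.079 m or y of rack_black in the frame of rack_blue between -0.079 and -0.071 m) and x of rack_black in the frame of stop between -0.012 and 0.012 m and z of rack_black in the frame of deck between 0.007 and 0.017 m and horizontal distance between spacer and mat below 0.03 m and height (world z) of spacer below 0.006 m and angle between spacer's own z axis and vertical below 0.08 rad and linear speed of each of rack_yellow, rack_orange, rack_green, rack_blue, rack_black, spacer below 0.02 m/s); the robot touches nothing.
It fails at once if the spray is moved more than 30 mm (distance of spray from where it was at the start of the episode above 0.03 m).
It fails at once if the glove_box is moved more than 30 mm (distance of glove_box from where it was at the start of the episode above 0.03 m).
It fails at once if the dish is moved more than 30 mm (distance of dish from where it was at the start of the episode above 0.03 m).
It fails at once if a rack is tipped by more than 0.8 rad (angle between any of rack_yellow, rack_orange, rack_green, rack_blue, rack_black's own z axis and vertical above 0.8 rad).
Of rack_yellow, rack_orange, rack_green, rack_blue, rack_black only 3 to 4 are there at a start; the rules pass over those that are not, and their reading is None.
At some moment in a run one of spacer, rack_yellow, rack_orange, rack_green, rack_blue, rack_black may be knocked a few centimetres aside while the robot is not near it.
It also fails if it takes over 210 s, if anything falls off the work surface, if the arm or the gripper's body presses on something with over 40 N, if the wrist force passes 120 N, or if a joint passes its speed limit or range.

## Working session

There is one attempt and no reset: what is moved stays moved. The work goes in short steps, Python scripts to look and compute and a tool call to move; the robot and the scene stay as the last step left them, time stands still between calls to the robot, and variables do not carry over. Pictures are saved under pics/ and viewed, and the job is handed in when it is done.

Besides the shell and the picture viewer there is one more tool, called after "Request:" by a JSON object that holds its "fn" and its "kwargs". arm_command: Moves the arm, as the interface text tells. Its arguments: {"type":"object","properties":{"deltas":{"type":"array"},"claw":{"type":"number"}},"required":["deltas"]}

```bash
ls; mkdir -p pics; python3 - <<'E'
from rig import *
import cv2
s=observe();print(s)
for n in("scene","top"):
    im=read_camera(n);cv2.imwrite(f"pics/{n}0.png",im[:,:,::-1]);print(camera_info(n))
E
```

```text
pics
{'clock': 0.0, 'q': array([-1.36723095,  0.41188264, -0.01270952,  1.59702643,  0.00561661,
        1.13426166, -0.08222042]), 'qd': array([-0.00012534, -0.00061419, -0.00119839, -0.0002347 ,  0.00056797,
        0.00074608, -0.00337412]), 'effort': array([ 6.48683290e-04, -5.87968218e+01,  6.42203037e-01, -2.91064417e+01,
       -5.37175429e-02,  1.83427316e-02,  1.69122618e-04]), 'tool_pos': array([167.69330176, 601.61947098, 246.82701218]), 'tcp_rot': array([ 0.09524053,  0.70061885, -0.09632952,  0.70055913]), 'contact_force': array([ 0.61268312,  0.08372537, -1.13534808]), 'torque': array([-0.03298609, -0.06047691, -0.01492648]), 'gripper_width': 88.06956451382831}
{'camera_matrix': array([[508.40953267,   0.        , 279.00448558],
       [  0.        , 508.40953267, 210.75491071],
       [  0.        ,   0.        ,   1.        ]]), 'extrinsics': array([[-5.10629739e-01, -6.44633319e-01,  5.68950923e-01,
         1.25270674e+03],
       [ 8.59700696e-01, -3.92891805e-01,  3.26421113e-01,
         4.51997963e+02],
       [ 1.31142295e-02,  6.55807832e-01,  7.54813953e-01,
         1.02749023e+03],
       [ 0.00000000e+00,  0.00000000e+00,  0.00000000e+00,
         1.00000000e+00]])}
{'camera_matrix': array([[409.02836874,   0.        , 283.92248818],
       [  0.        , 409.02836874, 211.26908965],
       [  0.        ,   0.        ,   1.        ]]), 'extrinsics': array([[-2.42556080e-02,  9.84858975e-01, -1.71652165e-01,
         3.16536732e+02],
       [-9.99150530e-01, -2.96040543e-02, -2.86673631e-02,
         5.34415892e+00],
       [-3.33149098e-02,  1.70811007e-01,  9.84740431e-01,
         1.24105708e+03],
       [ 0.00000000e+00,  0.00000000e+00,  0.00000000e+00,
         1.00000000e+00]])}
```

View pics/scene0.png

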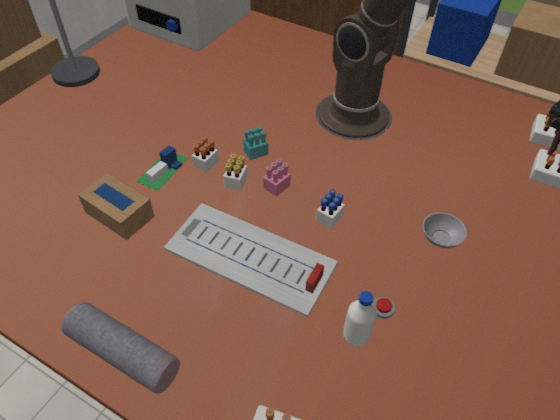

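View pics/top0.png

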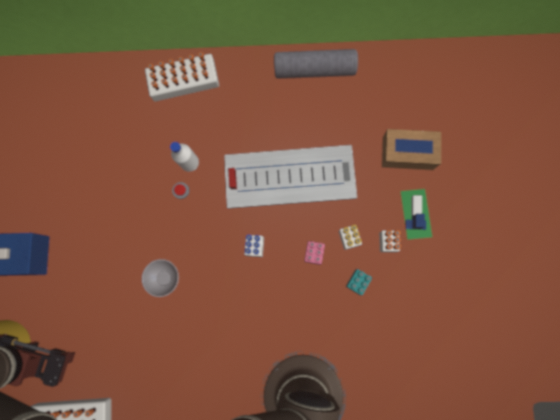

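```bash
cat > h.py <<'E'
import numpy as np, cv2
from rig import *
from scipy.spatial.transform import Rotation as R
CI={n:camera_info(n) for n in("scene","top")}
def proj(n,P):
    c=CI[n];T=np.linalg.inv(c["extrinsics"]);P=np.atleast_2d(P)
    p=P@T[:3,:3].T+T[:3,3];p=p*[1,-1,-1];u=p@c["camera_matrix"].T
    return u[:,:2]/u[:,2:]
def ray(n,uv,z):
    c=CI[n];E=c["extrinsics"];uv=np.atleast_2d(uv).astype(float)
    d=np.c_[uv,np.ones(len(uv))]@np.linalg.inv(c["camera_matrix"]).T*[1,-1,-1]
    d=d@E[:3,:3].T;o=E[:3,3];return o+d*((z-o[2])/d[:,2])[:,None]
def crop(n,im,x0,y0,x1,y1,name,k=None):
    s=im[y0:y1,x0:x1,::-1];k=k or min(800/(x1-x0),600/(y1-y0))
    cv2.imwrite("pics/"+name,cv2.resize(s,None,fx=k,fy=k,interpolation=cv2.INTER_CUBIC))
E
python3 - <<'E'
from h import *
a=read_camera("top");b=read_camera("scene");np.save("top.npy",a);np.save("scene.npy",b)
crop("top",a,160,130,460,310,"c1.png");crop("scene",b,120,110,420,335,"c2.png")
E
```

```text
(no output)
```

View pics/c1.png

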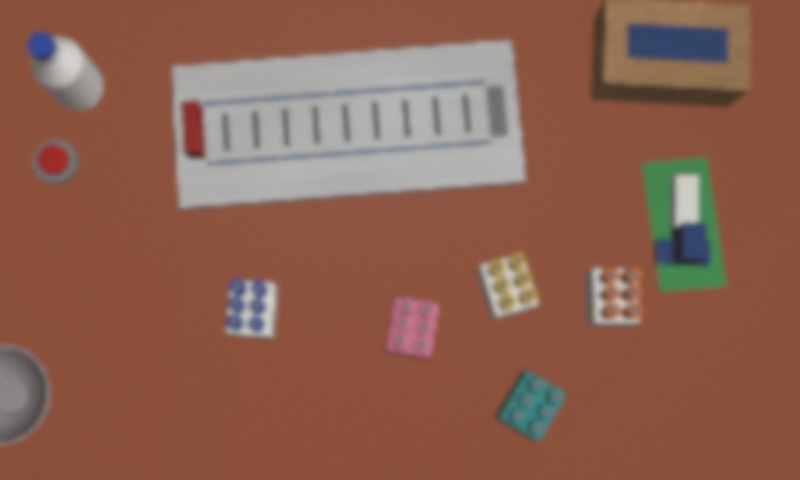

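View pics/c2.png

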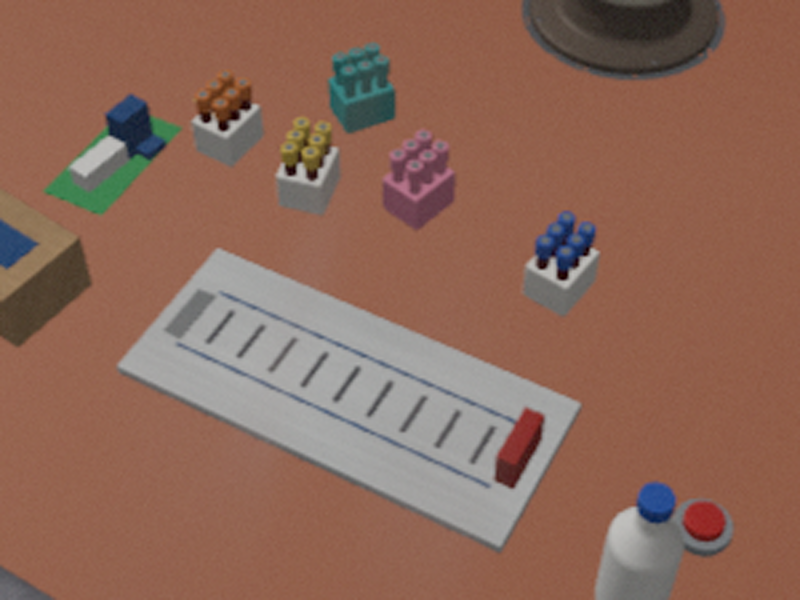

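```bash
cat > fit.py <<'E'
from h import *
from scipy.optimize import minimize
def box(cx,cy,z0,sx,sy,h):
    return np.array([[cx+a*sx/2,cy+b*sy/2,z0+c*h] for a in(-1,1) for b in(-1,1) for c in(0,1)],float)
def cyl(cx,cy,z0,r,h):
    t=np.arange(12)*np.pi/6
    return np.array([[cx+r*np.cos(a),cy+r*np.sin(a),z0+c*h] for a in t for c in(0,1)])
TUBES=[cyl(a*19,b*12.,45,8,35) for a in(-1,0,1) for b in(-1,1)]
def rack(px=18,py=24,r=7): return [box(0,0,0,60,50,45)]+[cyl(a*px,b*py/2,45,r,35) for a in(-1,0,1) for b in(-1,1)]
SP=[box(0,0,0,60,25,25),box(-50,0,0,40,25,55),box(-56,0,0,28,60,10)]
DECK=[box(0,0,0,170,400,12)]
def place(parts,x,y,z,yaw):
    c,s=np.cos(yaw),np.sin(yaw);M=np.array([[c,-s,0],[s,c,0],[0,0,1]])
    return [p@M.T+[x,y,z] for p in parts]
K=8
def sil(n,parts,roi):
    x0,y0,x1,y1=roi;m=np.zeros(((y1-y0)*K,(x1-x0)*K),np.uint8)
    for p in parts:
        u=(proj(n,p)-[x0-.5,y0-.5])*K-.5   # pixel centre convention
        h=cv2.convexHull(np.round(u*16).astype(np.int32));cv2.fillConvexPoly(m,h,255,shift=4)
    return cv2.GaussianBlur(cv2.resize(m,(x1-x0,y1-y0),interpolation=cv2.INTER_AREA).astype(np.float32)/255,(0,0),1.1)
def tmask(im):
    # soft non-table mask: table is reddish brown
    l=im.astype(np.float32); r,g,b=l[...,0],l[...,1],l[...,2]
    ch=np.stack([r,g,b],-1)/(l.sum(-1,keepdims=True)+1)
    t=np.array([137,78,58.])/(137+78+58)
    return ch
def fit(masks,parts,z,p0,rois,sc=(8,8,.1)):
    def cost(p):
        return sum(((sil(n,place(parts,p[0],p[1],z,p[2]),rois[n])-masks[n])**2).sum() for n in masks)
    p0=np.array(p0,float);S=np.vstack([p0]+[p0+np.eye(3)[i]*sc[i] for i in range(3)])
    best=minimize(cost,p0,method="Nelder-Mead",options=dict(initial_simplex=S,xatol=.05,fatol=.01,maxiter=300))
    return best.x,best.fun
E
python3 - <<'E'
from h import *
a=np.load("top.npy");b=np.load("scene.npy")
print("table col",a[260,300],b[100,220],b[260,440])
for n,uv in dict(blue=(254,245),yel=(350,237),org=(391,241),spc=(417,215),pink=(315,252),turq=(360,281),spray=(183,152),dish=(160,278)).items():print(n,ray("top",uv,40).round()[0])
uv=np.array([[173,66],[512,40],[525,181],[180,208]])*300/800+[160,130]
P=ray("top",uv,12);print(P.round(1),P.mean(0),np.linalg.norm(np.diff(P[[0,1,2,3,0]],axis=0),axis=1))
uv=np.array([[220,249],[580,404],[500,548],[119,367]])*300/800+[120,110]
P=ray("scene",uv,12);print(P.round(1),P.mean(0),np.linalg.norm(np.diff(P[[0,1,2,3,0]],axis=0),axis=1))
E
```

```text
table col [141  82  60] [146  95  74] [142  91  70]
blue [428. 131.  40.]
yel [ 443. -152.   40.]
org [ 428. -270.   40.]
spc [ 503. -351.   40.]
pink [402. -48.  40.]
turq [ 316. -174.   40.]
spray [721. 347.  40.]
dish [338. 408.  40.]
[[ 716.5  222.3   12. ]
 [ 734.3 -176.5   12. ]
 [ 565.5 -182.4   12. ]
 [ 546.2  214.1   12. ]] [640.63006089  19.36870882  12.        ] [399.19888573 168.83977943 397.02229993 170.56784805]
[[ 571.2 -175.1   12. ]
 [ 554.   218.5   12. ]
 [ 721.9  226.7   12. ]
 [ 739.1 -167.6   12. ]] [646.56092324  25.61060983  12.        ] [393.98017523 168.14886954 394.62469585 168.01408341]
```

```bash
cat >> fit.py <<'E'
def nt(im,th=.035):
    l=im.astype(np.float32);c=l/(l.sum(-1,keepdims=True)+1)
    bg=cv2.GaussianBlur(cv2.medianBlur(im,5),(0,0),1).astype(np.float32)
    t=np.median(c.reshape(-1,3),0)
    d=np.abs(cv2.GaussianBlur(c,(0,0),.6)-t).sum(-1)
    return np.clip((d-th)/th+.5,0,1)
E
python3 - <<'E'
from fit import *
a=np.load("top.npy");b=np.load("scene.npy")
A=nt(a);B=nt(b)
cv2.imwrite("pics/m1.png",np.vstack([cv2.resize((A[130:310,160:460]*255).astype(np.uint8),None,fx=1.7,fy=1.7),cv2.resize((B[110:290,120:420]*255).astype(np.uint8),None,fx=1.7,fy=1.7)]))
E
```

```text
(no output)
```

View pics/m1.png

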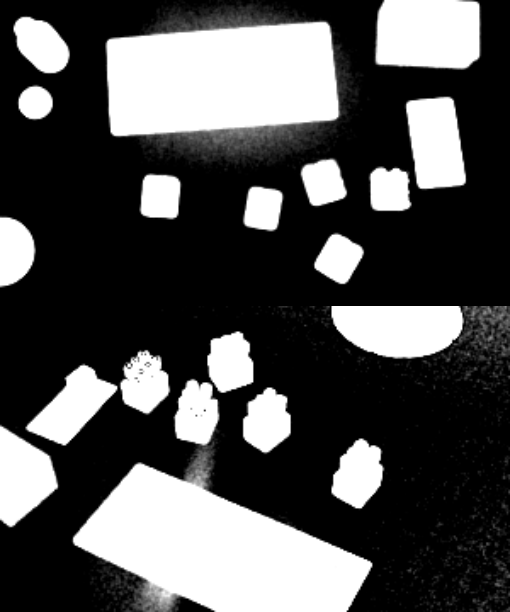

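```bash
cat >> fit.py <<'E'
def run(ims,parts,z,p0,pad=12,cams=("top","scene"),mf=nt,sc=(8,8,.1)):
    rois={};masks={}
    for n in cams:
        u=np.vstack([proj(n,p) for p in place(parts,p0[0],p0[1],z,p0[2])])
        lo=np.maximum(np.floor(u.min(0)-pad),0).astype(int);hi=np.minimum(np.ceil(u.max(0)+pad),[560,420]).astype(int)
        rois[n]=(*lo,*hi);m=mf(ims[n])[lo[1]:hi[1],lo[0]:hi[0]]
        # keep component overlapping the guess
        _,L=cv2.connectedComponents((m>.5).astype(np.uint8));s=sil(n,place(parts,p0[0],p0[1],z,p0[2]),rois[n])>.5
        k=np.bincount(L[s&(L>0)],minlength=2).argmax()
        kk=cv2.dilate((L==k).astype(np.uint8),np.ones((5,5)));masks[n]=cv2.GaussianBlur((m*kk).astype(np.float32),(0,0),.7)
    return fit(masks,parts,z,p0,rois,sc)
def notable_notgreen(im):
    l=im.astype(float);g=l[...,1]-np.maximum(l[...,0],l[...,2])
    return nt(im)*np.clip(1-(g-12)/12,0,1)
E
cat > m0.py <<'E'
from fit import *
ims={n:np.load(n+".npy") for n in("top","scene")}
D=[box(0,0,0,170,400,12),box(0,175,12,60,20,40)]
MAT=[box(-20,0,0,150,75,.5)]
for cams in(("top",),("scene",),("top","scene")):
    print(cams)
    print("deck",*run(ims,D,0,(643,22,.04),cams=cams))
    for c,p in dict(yel=(443,-152,.2),org=(428,-270,0),blue=(428,131,0.)).items(): print(c,*run(ims,rack(),0,p,cams=cams,pad=8))
    print("spc",*run(ims,SP,0,(510,-351,.0),cams=cams,mf=notable_notgreen))
    print("mat",*run(ims,MAT+SP,0,(510,-351,.1),cams=cams))
E
python3 m0.py
```

```text
('top',)
deck [6.42184402e+02 2.07430726e+01 4.43534506e-02] 546.4588012695312
yel [ 4.45480110e+02 -1.53420225e+02  2.40388390e-01] 59.77509689331055
org [ 4.29169784e+02 -2.66322977e+02 -4.93719738e-02] 32.609405517578125
blue [ 4.28869866e+02  1.32601590e+02 -1.05127023e-01] 72.50244140625
spc [ 5.36262423e+02 -3.59601268e+02 -1.11890349e-01] 182.5967254638672
mat [ 5.33242404e+02 -3.58708172e+02  7.46453405e-02] 138.652099609375
('scene',)
deck [6.45701794e+02 2.20288444e+01 4.48886659e-02] 205.36822509765625
yel [ 4.47600276e+02 -1.51989085e+02  1.84515591e-01] 23.3193359375
org [ 4.32782191e+02 -2.66406074e+02 -7.36037414e-02] 12.57058334350586
blue [ 4.27989483e+02  1.32695077e+02 -1.67213883e-01] 30.57103157043457
spc [ 5.37523086e+02 -3.60138058e+02 -1.14362591e-01] 45.506256103515625
mat [ 5.37495303e+02 -3.56272843e+02  3.67140496e-02] 39.52676773071289
('top', 'scene')
deck [6.45075911e+02 2.18634815e+01 4.65258550e-02] 769.541259765625
yel [ 4.46534236e+02 -1.52651869e+02  1.91784146e-01] 85.0966567993164
org [ 4.30967196e+02 -2.66713245e+02 -6.27393644e-02] 52.46553039550781
blue [ 4.28143153e+02  1.32545583e+02 -1.45973139e-01] 103.67745971679688
spc [ 5.37107566e+02 -3.59804198e+02 -1.08551871e-01] 229.55677795410156
mat [ 5.35968916e+02 -3.57445586e+02  4.62061218e-02] 191.35104370117188
```

```bash
cat >> fit.py <<'E'
def overlay(ims,items,names,k=2):
    for n in("top","scene"):
        v=cv2.resize(ims[n][:,:,::-1],None,fx=k,fy=k,interpolation=cv2.INTER_CUBIC)
        for parts,x,y,z,w in items:
            for p in place(parts,x,y,z,w):
                if len(p)==8:
                    u=(proj(n,p)+.5)*k-.5
                    for i in range(8):
                        for j in(1,2,4):
                            if not i&j: cv2.line(v,tuple(np.round(u[i]*16).astype(int)),tuple(np.round(u[i|j]*16).astype(int)),(0,255,255),1,cv2.LINE_AA,4)
        x0,y0,x1,y1=names[n][1];cv2.imwrite("pics/"+names[n][0],v[y0*k:y1*k,x0*k:x1*k])
E
python3 - <<'E'
from fit import *
ims={n:np.load(n+".npy") for n in("top","scene")}
D=[box(0,0,0,170,400,12),box(0,175,12,60,20,40)]
it=[(D,645,21.9,0,.0465),(rack(),446.5,-152.6,0,.19),(rack(),431,-266.7,0,-.063),(rack(),428,132.5,0,-.146),(SP,537,-359.8,0,-.109),([box(-20,0,0,150,75,.5)],536,-357.4,0,.046)]
overlay(ims,it,dict(top=("o1.png",(220,140,440,270)),scene=("o2.png",(120,130,350,300))),k=3)
E
```

```text
(no output)
```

View pics/o1.png

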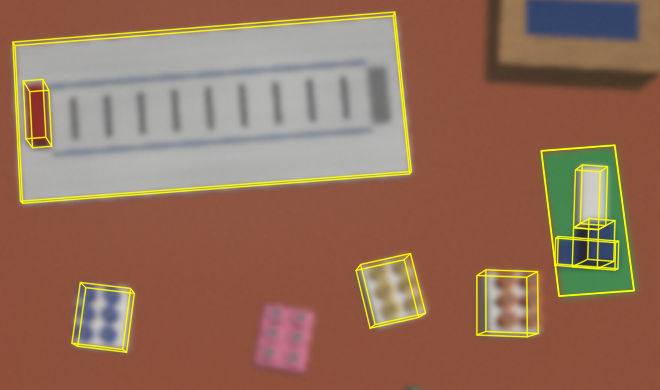

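View pics/o2.png

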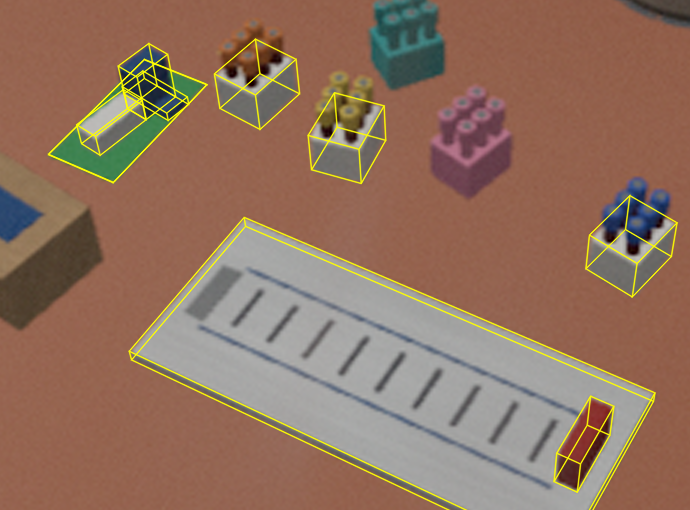

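```bash
cat > go.py <<'E'
import sys
from h import *
def wrap(a,p): return (a+p/2)%p-p/2
def plan(tgt,phi,sym=np.pi,s=None,p=None,M=None):
    if p is None: s=observe();p=s["tool_pos"];M=R.from_quat(s["tcp_rot"]).as_matrix()
    y=M[:,1];cur=np.arctan2(y[1],y[0]);d=0 if phi is None else wrap(phi-cur,sym)
    th=d*np.sign(M[2,0])  # tool x down => sign -1
    return M.T@(np.array(tgt)-p),th,cur
if __name__=="__main__":
    s=observe();p=s["tool_pos"];M=R.from_quat(s["tcp_rot"]).as_matrix()
    print("clk %.2f"%s["clock"],"pos",p.round(1),"tilt",np.arccos(-M[2,0]).round(4),"F",s["contact_force"].round(1),"w %.1f"%s["gripper_width"],"q7 %.2f"%s["q"][6])
    a=[x for x in sys.argv[1:]]
    # args: groups of x y z phi ('-' keep)
    for i in range(0,len(a),4):
        t=np.array(list(map(float,a[i:i+3])));ph=None if a[i+3]=='-' else float(a[i+3])
        d,th,cur=plan(t,ph,p=p,M=M)
        n=max(np.linalg.norm(d)/41.7,abs(th)/.125)
        print("  delta",(d/1000).round(4).tolist(),"turn %.3f"%th,"rows %.1f"%n,"phi %.3f"%cur)
        # split into calls of 5 rows
        k=int(np.ceil(n/5-.04)) or 1
        pp=p.copy()
        if k>1:
            for j in range(k):
                M2=M@R.from_rotvec([th*j/k,0,0]).as_matrix()
                print("    call",j+1,(M2.T@((t-p)/k)/1000).round(3).tolist(),"%.3f"%(th/k))
        p=t;M=M@R.from_rotvec([th,0,0]).as_matrix()
E
python3 go.py 450 150 250 1.462 487.4 -354.3 200 1.462 487.4 -354.3 42 1.462
python3 - <<'E'
from fit import *
for n,uv in (("top",(180,190)),("scene",(384,306))):print([ray(n,uv,z).round(1).tolist()[0] for z in(0,30,60)])
E
```

```text
clk 0.20 pos [167.7 601.8 247.1] tilt 0.0009 F [-0.6 -0.4 -0.9] w 88.0 q7 -0.08
  delta [-0.0025, -0.3594, 0.3932] turn -0.163 rows 12.8 phi 1.299
    call 1 [-0.001, -0.12, 0.131] -0.054
    call 2 [-0.001, -0.127, 0.124] -0.054
    call 3 [-0.001, -0.133, 0.117] -0.054
  delta [0.0505, -0.4972, 0.0919] turn 0.000 rows 12.2 phi 1.462
    call 1 [0.017, -0.166, 0.031] 0.000
    call 2 [0.017, -0.166, 0.031] 0.000
    call 3 [0.017, -0.166, 0.031] 0.000
  delta [0.158, 0.0001, 0.0] turn -0.000 rows 3.8 phi 1.462
[[610.4, 365.8, 0.0], [603.2, 357.1, 30.0], [596.1, 348.4, 60.0]]
[[602.6, 363.6, 0.0], [621.5, 366.2, 30.0], [640.5, 368.8, 60.0]]
```

Request:
{"fn": "arm_command", "kwargs": {"deltas": [[0, -0.12, 0.13, -0.054], [0, -0.12, 0.13, -0.054], [0, -0.12, 0.13, -0.054], [0, -0.12, 0.13, -0.054], [0, -0.12, 0.13, -0.054]], "claw": 1}}

```text
clock: 0.62
tool_pos: [264.9, 445.5, 247.3]
tcp_rot: [0.078, 0.702, -0.08, 0.703]
contact_force: [1.1, 0.6, -0.5]
gripper_width: 87.9
```

Request:
{"fn": "arm_command", "kwargs": {"deltas": [[0, -0.127, 0.124, -0.054], [0, -0.127, 0.124, -0.054], [0, -0.127, 0.124, -0.054], [0, -0.127, 0.124, -0.054], [0, -0.127, 0.124, -0.054]]}}

```text
clock: 1.03
tool_pos: [360.0, 289.4, 248.1]
tcp_rot: [0.06, 0.703, -0.063, 0.705]
contact_force: [0.0, -0.4, -0.1]
gripper_width: 87.6
```

```bash
python3 go.py 450 150 250 1.462 487.4 -354.3 200 1.462
```

```text
clk 1.03 pos [360.  289.4 248.1] tilt 0.0051 F [ 0.  -0.4 -0.1] w 87.6 q7 0.63
  delta [-0.001, -0.1216, 0.113] turn -0.067 rows 4.0 phi 1.395
  delta [0.0524, -0.497, 0.0918] turn 0.000 rows 12.2 phi 1.462
    call 1 [0.017, -0.166, 0.031] 0.000
    call 2 [0.017, -0.166, 0.031] 0.000
    call 3 [0.017, -0.166, 0.031] 0.000
```

Request:
{"fn": "arm_command", "kwargs": {"deltas": [[0, -0.12, 0.113, -0.067], [0, -0.12, 0.113, -0.067], [0, -0.12, 0.113, -0.067], [0, -0.12, 0.113, -0.067], [0, -0.12, 0.113, -0.067]]}}

```text
clock: 1.45
tool_pos: [453.7, 144.9, 249.5]
tcp_rot: [0.039, 0.704, -0.044, 0.708]
contact_force: [-0.3, -0.8, 0.8]
gripper_width: 87.8
```

Request:
{"fn": "arm_command", "kwargs": {"deltas": [[0.017, -0.166, 0.031, 0], [0.017, -0.166, 0.031, 0], [0.017, -0.166, 0.031, 0], [0.017, -0.166, 0.031, 0], [0.017, -0.166, 0.031, 0]]}}

```text
clock: 1.87
tool_pos: [464.9, -29.8, 233.6]
tcp_rot: [0.041, 0.704, -0.047, 0.708]
contact_force: [0.0, -0.0, -0.9]
gripper_width: 87.9
```

Request:
{"fn": "arm_command", "kwargs": {"deltas": [[0.017, -0.166, 0.031, 0], [0.017, -0.166, 0.031, 0], [0.017, -0.166, 0.031, 0], [0.017, -0.166, 0.031, 0], [0.017, -0.166, 0.031, 0]]}}

```text
clock: 2.28
tool_pos: [474.7, -204.6, 218.1]
tcp_rot: [0.042, 0.704, -0.05, 0.708]
contact_force: [-0.3, -0.2, 0.3]
gripper_width: 87.8
```

Request:
{"fn": "arm_command", "kwargs": {"deltas": [[0.017, -0.166, 0.031, 0], [0.017, -0.166, 0.031, 0], [0.017, -0.166, 0.031, 0], [0.017, -0.166, 0.031, 0], [0.017, -0.166, 0.031, 0]]}}

```text
clock: 2.7
tool_pos: [482.7, -379.3, 202.6]
tcp_rot: [0.042, 0.704, -0.053, 0.707]
contact_force: [-1.2, -0.1, 0.3]
gripper_width: 87.8
```

```bash
python3 go.py 487.4 -354.3 120 1.462;python3 - <<'E'
from h import *
a=read_camera("scene");b=read_camera("top");crop("scene",a,60,80,420,350,"d1.png");crop("top",b,200,120,480,330,"d2.png")
E
```

```text
clk 2.70 pos [ 482.7 -379.3  202.6] tilt 0.0158 F [-1.2 -0.1  0.3] w 87.8 q7 2.26
  delta [0.0822, 0.0266, 0.0008] turn -0.026 rows 2.1 phi 1.436
```

View pics/d1.png

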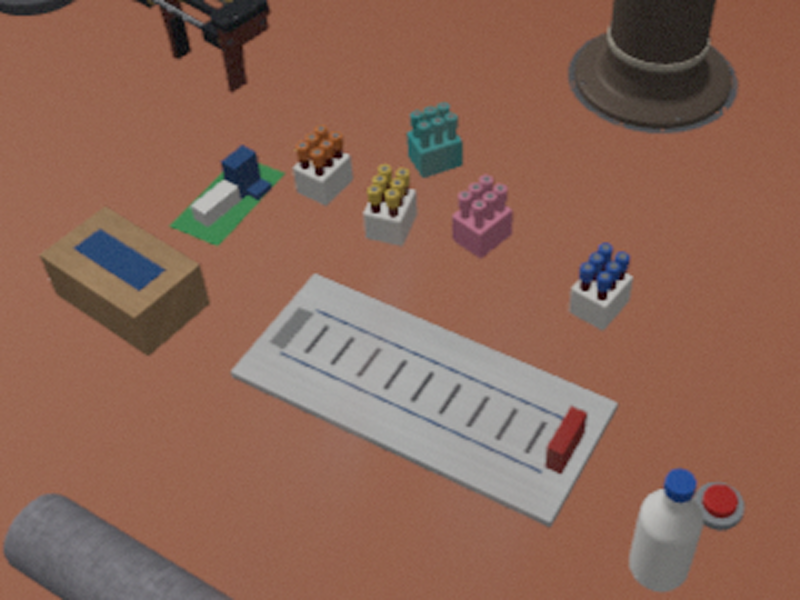

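Request:
{"fn": "arm_command", "kwargs": {"deltas": [[0.082, 0.0266, 0.0008, -0.026], [0.082, 0.0266, 0.0008, -0.026], [0.082, 0.0266, 0.0008, -0.026], [0.082, 0.0266, 0.0008, -0.026], [0.082, 0.0266, 0.0008, -0.026]]}}

```text
clock: 3.22
tool_pos: [489.0, -349.5, 121.6]
tcp_rot: [0.033, 0.704, -0.042, 0.708]
contact_force: [0.7, -0.2, 0.6]
gripper_width: 87.9
```

```bash
cat > look.py <<'E'
# look.py tag : take both pictures, store
import sys
from h import *
for n in("top","scene"): np.save(n+".npy",read_camera(n))
E
python3 go.py 487.4 -354.3 42 1.462; python3 look.py; python3 - <<'E'
from fit import *
ims={n:np.load(n+".npy") for n in("top","scene")}
print(run(ims,SP,0,(537,-360,-.109),cams=("scene",),mf=notable_notgreen))
s=observe();print(R.from_quat(s["tcp_rot"]).as_matrix().round(4))
E
```

```text
clk 3.22 pos [ 489.  -349.5  121.6] tilt 0.0135 F [ 0.7 -0.2  0.6] w 87.9 q7 2.29
  delta [0.0796, -0.0039, -0.0015] turn 0.002 rows 1.9 phi 1.464
(array([ 5.37147717e+02, -3.60038481e+02, -1.16342255e-01]), np.float64(148.6002197265625))
[[ 0.0065  0.1076  0.9942]
 [-0.0143  0.9941 -0.1075]
 [-0.9999 -0.0135  0.008 ]]
```

Request:
{"fn": "arm_command", "kwargs": {"deltas": [[0.04, -0.0039, -0.0015, 0], [0.0796, -0.0039, -0.0015, 0], [0.0796, -0.0039, -0.0015, 0], [0.0796, -0.0039, -0.0015, 0]]}}

```text
clock: 3.65
tool_pos: [487.2, -355.9, 43.3]
tcp_rot: [0.034, 0.704, -0.043, 0.708]
contact_force: [-0.1, -0.8, 0.7]
gripper_width: 87.7
```

Request:
{"fn": "arm_command", "kwargs": {"deltas": [[0, 0, 0, 0], [0, 0, 0, 0], [0, 0, 0, 0], [0, 0, 0, 0]], "claw": 0}}

```text
clock: 3.98
tool_pos: [488.1, -356.4, 45.2]
tcp_rot: [0.033, 0.703, -0.043, 0.709]
contact_force: [0.0, 0.6, -0.1]
gripper_width: 64.9
```

```bash
python3 go.py 487.4 -354.3 42 1.462
```

```text
clk 3.98 pos [ 488.1 -356.4   45.2] tilt 0.0164 F [ 0.   0.6 -0.1] w 64.9 q7 2.35
  delta [0.0031, 0.002, -0.001] turn 0.000 rows 0.1 phi 1.462
```

Request:
{"fn": "arm_command", "kwargs": {"deltas": [[0.003, 0.001, 0, 0], [0.003, 0.001, 0, 0], [0.003, 0.001, 0, 0], [0.003, 0.001, 0, 0], [0.003, 0.001, 0, 0]]}}

```text
clock: 4.4
tool_pos: [488.2, -355.4, 42.1]
tcp_rot: [0.033, 0.703, -0.043, 0.709]
contact_force: [-1.3, 0.0, 1.1]
gripper_width: 31.4
```

Request:
{"fn": "arm_command", "kwargs": {"deltas": [[0.001, 0, 0, 0], [0.001, 0, 0, 0], [0.001, 0, 0, 0], [0.001, 0, 0, 0]]}}

```text
clock: 4.73
tool_pos: [488.3, -355.4, 41.5]
tcp_rot: [0.033, 0.703, -0.043, 0.709]
contact_force: [-1.4, 0.6, 5.0]
gripper_width: 25.2
```

```bash
python3 go.py 487.4 -354.3 42 1.462
```

```text
clk 4.73 pos [ 488.3 -355.4   41.5] tilt 0.0161 F [-1.4  0.6  5. ] w 25.2 q7 2.35
  delta [-0.0005, 0.001, -0.001] turn 0.000 rows 0.0 phi 1.462
```

```bash
python3 go.py 488 -355 150 1.462 590 165 150 1.617
```

```text
clk 4.73 pos [ 488.3 -355.4   41.5] tilt 0.0161 F [-1.4  0.6  5. ] w 25.2 q7 2.35
  delta [-0.1085, -0.0011, 0.0006] turn 0.000 rows 2.6 phi 1.462
  delta [-0.0067, 0.528, 0.045] turn -0.155 rows 12.7 phi 1.462
    call 1 [-0.002, 0.176, 0.015] -0.052
    call 2 [-0.002, 0.175, 0.024] -0.052
    call 3 [-0.002, 0.173, 0.033] -0.052
```

Request:
{"fn": "arm_command", "kwargs": {"deltas": [[-0.04, 0, 0, 0], [-0.08, 0, 0, 0], [-0.108, 0, 0, 0], [-0.108, 0, 0, 0]]}}

```text
clock: 5.07
tool_pos: [489.6, -356.0, 155.1]
tcp_rot: [0.032, 0.701, -0.045, 0.711]
contact_force: [1.2, -1.0, -1.9]
gripper_width: 25.1
```

Request:
{"fn": "arm_command", "kwargs": {"deltas": [[-0.002, 0.176, 0.015, -0.052], [-0.002, 0.176, 0.015, -0.052], [-0.002, 0.176, 0.015, -0.052], [-0.002, 0.176, 0.015, -0.052], [-0.002, 0.176, 0.015, -0.052]]}}

```text
clock: 5.48
tool_pos: [525.0, -174.4, 153.2]
tcp_rot: [0.012, 0.702, -0.022, 0.712]
contact_force: [0.1, 0.3, -1.8]
gripper_width: 24.8
```

Request:
{"fn": "arm_command", "kwargs": {"deltas": [[-0.002, 0.175, 0.024, -0.052], [-0.002, 0.175, 0.024, -0.052], [-0.002, 0.175, 0.024, -0.052], [-0.002, 0.175, 0.024, -0.052], [-0.002, 0.175, 0.024, -0.052]]}}

```text
clock: 5.9
tool_pos: [557.7, 5.9, 152.0]
tcp_rot: [-0.007, 0.703, -0.001, 0.711]
contact_force: [0.2, 0.5, -1.5]
gripper_width: 24.8
```

```bash
python3 go.py 590 163 150 1.617
```

```text
clk 5.90 pos [557.7   5.9 152. ] tilt 0.0169 F [ 0.2  0.5 -1.5] w 24.8 q7 1.69
  delta [0.0006, 0.1568, 0.0338] turn -0.037 rows 3.8 phi 1.580
```

Request:
{"fn": "arm_command", "kwargs": {"deltas": [[0, 0.157, 0.034, -0.037], [0, 0.157, 0.034, -0.037], [0, 0.157, 0.034, -0.037], [0, 0.157, 0.034, -0.037], [0, 0.157, 0.034, -0.037]]}}

```text
clock: 6.32
tool_pos: [589.8, 174.2, 149.0]
tcp_rot: [-0.023, 0.703, 0.018, 0.711]
contact_force: [-0.7, 1.2, -1.3]
gripper_width: 25.0
```

```bash
python3 go.py 590 163 80 1.617; python3 - <<'E'
from h import *
s=observe();print(R.from_quat(s["tcp_rot"]).as_matrix().round(4))
E
```

```text
clk 6.32 pos [589.8 174.2 149. ] tilt 0.0133 F [-0.7  1.2 -1.3] w 25.0 q7 1.46
  delta [0.069, -0.0107, -0.0012] turn 0.011 rows 1.7 phi 1.628
[[ 0.0113 -0.0573  0.9983]
 [-0.007   0.9983  0.0573]
 [-0.9999 -0.0076  0.0109]]
```

Request:
{"fn": "arm_command", "kwargs": {"deltas": [[0.035, -0.0107, -0.001, 0.011], [0.069, -0.0107, -0.001, 0.011], [0.069, -0.0107, -0.001, 0.011], [0.069, -0.0107, -0.001, 0.011]]}}

```text
clock: 6.65
tool_pos: [588.5, 162.0, 78.1]
tcp_rot: [-0.02, 0.705, 0.013, 0.709]
contact_force: [0.7, 1.4, -1.2]
gripper_width: 25.0
```

```bash
python3 go.py 590 164 54 1.617; python3 look.py; python3 - <<'E'
from fit import *
ims={n:np.load(n+".npy") for n in("top","scene")}
crop("scene",ims["scene"],260,180,420,300,"e1.png")
E
```

```text
clk 6.65 pos [588.5 162.   78.1] tilt 0.0112 F [ 0.7  1.4 -1.2] w 25.0 q7 1.51
  delta [0.0241, 0.0022, 0.0014] turn -0.000 rows 0.6 phi 1.617
```

View pics/e1.png

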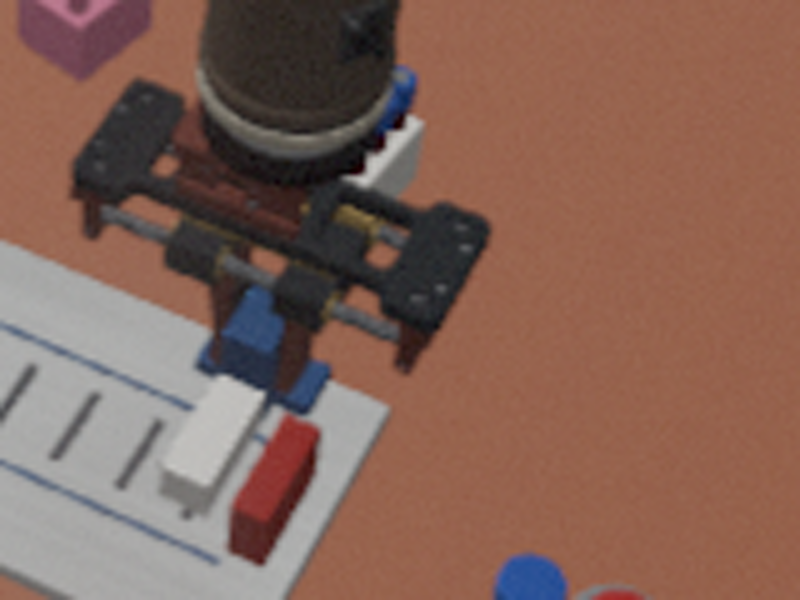

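Request:
{"fn": "arm_command", "kwargs": {"deltas": [[0.012, 0.001, 0.001, 0], [0.0225, 0.002, 0.001, 0], [0.0225, 0.002, 0.001, 0], [0.0225, 0.002, 0.001, 0]]}}

```text
clock: 7.08
tool_pos: [591.8, 164.4, 58.3]
tcp_rot: [-0.019, 0.703, 0.014, 0.711]
contact_force: [0.0, 0.5, -1.4]
gripper_width: 24.8
```

Request:
{"fn": "arm_command", "kwargs": {"deltas": [[0, 0.001, 0, 0], [0, 0.002, 0, 0], [0, 0.003, 0, 0], [0, 0.003, 0, 0]]}}

```text
clock: 7.42
tool_pos: [591.8, 167.9, 58.6]
tcp_rot: [-0.019, 0.703, 0.014, 0.711]
contact_force: [-1.0, -0.4, -1.8]
gripper_width: 24.5
```

```bash
python3 go.py 590 164 54 1.617
```

```text
clk 7.42 pos [591.8 167.9  58.6] tilt 0.0136 F [-1.  -0.4 -1.8] w 24.5 q7 1.51
  delta [0.0047, -0.0038, -0.002] turn -0.000 rows 0.2 phi 1.617
```

Request:
{"fn": "arm_command", "kwargs": {"deltas": [[0.002, 0.002, -0.001, 0], [0.003, 0.003, -0.0015, 0], [0.003, 0.003, -0.0015, 0], [0.003, 0.003, -0.0015, 0]]}}

```text
clock: 7.75
tool_pos: [590.0, 170.9, 55.5]
tcp_rot: [-0.019, 0.703, 0.014, 0.711]
contact_force: [0.9, -0.9, -1.1]
gripper_width: 25.0
```

Request:
{"fn": "arm_command", "kwargs": {"deltas": [[0, 0.001, 0, 0], [0, 0.002, 0, 0], [0, 0.002, 0, 0]]}}

```text
clock: 8.0
tool_pos: [590.0, 171.5, 55.5]
tcp_rot: [-0.019, 0.703, 0.013, 0.711]
contact_force: [-0.1, -5.1, -0.1]
gripper_width: 24.8
```

Request:
{"fn": "arm_command", "kwargs": {"deltas": [[0.001, 0, 0, 0], [0.002, 0, 0, 0], [0.003, 0, 0, 0], [0.003, 0, 0, 0]]}}

```text
clock: 8.33
tool_pos: [590.3, 171.4, 53.6]
tcp_rot: [-0.019, 0.703, 0.013, 0.711]
contact_force: [-3.7, -3.4, 10.2]
gripper_width: 24.7
```

```bash
python3 go.py 590 171.5 54 1.617
```

```text
clk 8.33 pos [590.3 171.4  53.6] tilt 0.0141 F [-3.7 -3.4 10.2] w 24.7 q7 1.51
  delta [-0.0004, 0.0001, -0.0003] turn -0.001 rows 0.0 phi 1.616
```

Request:
{"fn": "arm_command", "kwargs": {"deltas": [[-0.001, 0, 0, 0], [-0.001, 0, 0, 0], [-0.001, 0, 0, 0], [-0.001, 0, 0, 0]], "claw": 0.6}}

```text
clock: 8.67
tool_pos: [590.3, 171.9, 54.5]
tcp_rot: [-0.019, 0.703, 0.013, 0.711]
contact_force: [0.8, -0.1, -0.0]
gripper_width: 48.2
```

```bash
python3 go.py 590 171.5 54 1.617 590 171.5 150 0.19 446.5 -152.6 150 0.19
```

```text
clk 8.67 pos [590.3 171.9  54.5] tilt 0.0139 F [ 0.8 -0.1 -0. ] w 48.2 q7 1.50
  delta [0.0005, -0.0004, -0.0003] turn -0.001 rows 0.0 phi 1.616
  delta [-0.096, -0.0007, 0.0011] turn 1.427 rows 11.4 phi 1.617
    call 1 [-0.032, -0.0, 0.0] 0.476
    call 2 [-0.032, -0.0, 0.0] 0.476
    call 3 [-0.032, 0.0, 0.0] 0.476
  delta [0.0006, -0.2021, 0.2912] turn 0.000 rows 8.5 phi 0.190
    call 1 [0.0, -0.101, 0.146] 0.000
    call 2 [0.0, -0.101, 0.146] 0.000
```

Request:
{"fn": "arm_command", "kwargs": {"deltas": [[-0.04, 0, 0, 0], [-0.08, 0, 0, 0], [-0.1, 0, 0, 0.1], [-0.1, 0, 0, 0.2]], "claw": 1}}

```text
clock: 9.0
tool_pos: [591.8, 173.4, 159.6]
tcp_rot: [0.055, 0.698, -0.057, 0.712]
contact_force: [0.6, -0.1, -0.6]
gripper_width: 74.5
```

```bash
python3 go.py 446.5 -152.6 150 0.19
```

```text
clk 9.00 pos [591.8 173.4 159.6] tilt 0.0194 F [ 0.6 -0.1 -0.6] w 74.5 q7 1.28
  delta [0.008, -0.3448, -0.092] turn 1.222 rows 9.8 phi 1.412
    call 1 [0.004, -0.172, -0.046] 0.611
    call 2 [0.004, -0.168, 0.061] 0.611
```

Request:
{"fn": "arm_command", "kwargs": {"deltas": [[0, -0.172, -0.046, 0.611], [0, -0.172, -0.046, 0.611], [0, -0.172, -0.046, 0.611], [0, -0.172, -0.046, 0.611], [0, -0.172, -0.046, 0.611]]}}

```text
clock: 9.42
tool_pos: [516.3, 4.4, 159.2]
tcp_rot: [0.271, 0.647, -0.269, 0.66]
contact_force: [0.2, -0.9, 0.7]
gripper_width: 87.7
```

```bash
python3 go.py 446.5 -152.6 150 0.19
```

```text
clk 9.42 pos [516.3   4.4 159.2] tilt 0.0188 F [ 0.2 -0.9  0.7] w 87.7 q7 0.98
  delta [0.0086, -0.1606, 0.0612] turn 0.598 rows 4.8 phi 0.788
```

Request:
{"fn": "arm_command", "kwargs": {"deltas": [[0.008, -0.16, 0.061, 0.598], [0.008, -0.16, 0.061, 0.598], [0.008, -0.16, 0.061, 0.598], [0.008, -0.16, 0.061, 0.598], [0.008, -0.16, 0.061, 0.598]]}}

```text
clock: 9.83
tool_pos: [443.8, -157.1, 150.9]
tcp_rot: [0.456, 0.536, -0.451, 0.549]
contact_force: [-1.0, -0.1, 0.2]
gripper_width: 87.9
```

```bash
python3 go.py 446.5 -152.6 110 0.19; python3 look.py; cat > ov.py <<'E'
from fit import *
ims={n:np.load(n+".npy") for n in("top","scene")}
D=[box(0,0,0,170,400,12),box(0,175,12,60,20,40)]
E
python3 - <<'E'
from ov import *
crop("scene",ims["scene"],100,110,420,330,"f1.png")
E
```

```text
clk 9.83 pos [ 443.8 -157.1  150.9] tilt 0.0193 F [-1.  -0.1  0.2] w 87.9 q7 0.80
  delta [0.0409, 0.0027, -0.0043] turn -0.013 rows 1.0 phi 0.177
```

View pics/f1.png

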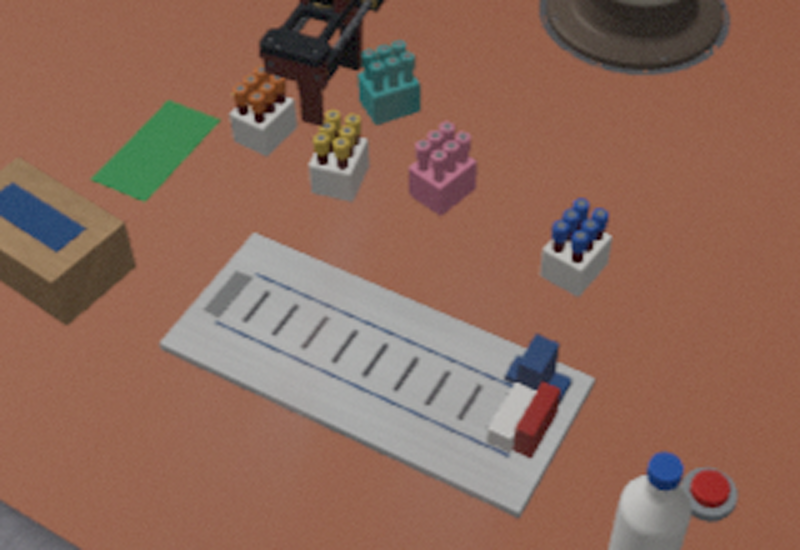

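Request:
{"fn": "arm_command", "kwargs": {"deltas": [[0.04, 0.0027, -0.0043, -0.013], [0.04, 0.0027, -0.0043, -0.013], [0.04, 0.0027, -0.0043, -0.013]]}}

```text
clock: 10.18
tool_pos: [447.3, -148.6, 109.8]
tcp_rot: [0.45, 0.542, -0.446, 0.552]
contact_force: [-0.2, 0.0, 0.2]
gripper_width: 87.9
```

```bash
python3 go.py 446.5 -152.6 40 0.19
```

```text
clk 10.18 pos [ 447.3 -148.6  109.8] tilt 0.0147 F [-0.2  0.   0.2] w 87.9 q7 0.88
  delta [0.0698, -0.0025, 0.0032] turn 0.008 rows 1.7 phi 0.198
```

Request:
{"fn": "arm_command", "kwargs": {"deltas": [[0.035, -0.0025, 0.0035, 0.008], [0.07, -0.0025, 0.0035, 0.008], [0.07, -0.0025, 0.0035, 0.008], [0.07, -0.0025, 0.0035, 0.008], [0.07, -0.0025, 0.0035, 0.008]]}}

```text
clock: 10.6
tool_pos: [447.6, -153.1, 41.7]
tcp_rot: [0.452, 0.54, -0.448, 0.551]
contact_force: [0.2, 0.6, 0.1]
gripper_width: 87.5
```

```bash
python3 go.py 446.5 -152.6 40 0.19
```

```text
clk 10.60 pos [ 447.6 -153.1   41.7] tilt 0.0163 F [0.2 0.6 0.1] w 87.5 q7 1.01
  delta [0.0017, -0.001, -0.0008] turn 0.001 rows 0.1 phi 0.191
```

Request:
{"fn": "arm_command", "kwargs": {"deltas": [[0.002, -0.001, -0.0005, 0], [0.002, -0.001, -0.0005, 0], [0.002, -0.001, -0.0005, 0], [0.002, -0.001, -0.0005, 0], [0.002, -0.001, -0.0005, 0]], "claw": 0}}

```text
clock: 11.02
tool_pos: [447.0, -152.7, 40.4]
tcp_rot: [0.452, 0.54, -0.448, 0.551]
contact_force: [-1.2, 1.5, 9.1]
gripper_width: 60.7
```

Request:
{"fn": "arm_command", "kwargs": {"deltas": [[0, 0, 0, 0], [0, 0, 0, 0]]}}

```text
clock: 11.18
tool_pos: [446.9, -152.6, 40.5]
tcp_rot: [0.452, 0.54, -0.448, 0.551]
contact_force: [1.1, 1.0, 0.4]
gripper_width: 60.6
```

```bash
python3 go.py 446.5 -152.6 40 0.19
```

```text
clk 11.18 pos [ 446.9 -152.6   40.5] tilt 0.0172 F [1.1 1.  0.4] w 60.6 q7 1.01
  delta [0.0005, -0.0004, -0.0001] turn 0.001 rows 0.0 phi 0.191
```

```bash
python3 go.py 447 -152.6 125 0.19 640 128 125 0.0465
```

```text
clk 11.18 pos [ 446.9 -152.6   40.5] tilt 0.0172 F [1.1 1.  0.4] w 60.6 q7 1.01
  delta [-0.0845, 0.0014, 0.0007] turn 0.001 rows 2.0 phi 0.191
  delta [0.0019, 0.2425, -0.2391] turn 0.143 rows 8.2 phi 0.190
    call 1 [0.001, 0.121, -0.12] 0.072
    call 2 [0.001, 0.112, -0.128] 0.072
```

Request:
{"fn": "arm_command", "kwargs": {"deltas": [[-0.04, 0, 0, 0], [-0.08, 0, 0, 0], [-0.084, 0, 0, 0]]}}

```text
clock: 11.43
tool_pos: [447.2, -153.7, 128.6]
tcp_rot: [0.454, 0.538, -0.447, 0.552]
contact_force: [0.6, -0.9, -1.9]
gripper_width: 60.8
```

Request:
{"fn": "arm_command", "kwargs": {"deltas": [[0, 0.12, -0.12, 0.072], [0, 0.12, -0.12, 0.072], [0, 0.12, -0.12, 0.072], [0, 0.12, -0.12, 0.072], [0, 0.12, -0.12, 0.072]]}}

```text
clock: 11.85
tool_pos: [546.2, -4.8, 129.0]
tcp_rot: [0.472, 0.524, -0.463, 0.538]
contact_force: [1.0, 1.2, -2.5]
gripper_width: 60.7
```

```bash
python3 go.py 640 126 125 0.0465
```

```text
clk 11.85 pos [546.2  -4.8 129. ] tilt 0.023 F [ 1.   1.2 -2.5] w 60.7 q7 0.52
  delta [0.0058, 0.1095, -0.1179] turn 0.081 rows 3.9 phi 0.127
```

Request:
{"fn": "arm_command", "kwargs": {"deltas": [[0, 0.102, -0.114, 0.08], [0, 0.102, -0.114, 0.08], [0, 0.102, -0.114, 0.08], [0, 0.102, -0.114, 0.08], [0, 0.102, -0.114, 0.08]]}}

```text
clock: 12.27
tool_pos: [635.2, 130.6, 128.8]
tcp_rot: [0.491, 0.508, -0.48, 0.52]
contact_force: [0.3, 1.1, -2.5]
gripper_width: 60.7
```

```bash
python3 go.py 640 129 75 0.0465;python3 - <<'E'
from h import *
s=observe();print(R.from_quat(s["tcp_rot"]).as_matrix().round(4))
E
```

```text
clk 12.27 pos [635.2 130.6 128.8] tilt 0.0233 F [ 0.3  1.1 -2.5] w 60.7 q7 0.25
  delta [0.0539, 0.0034, 0.0019] turn 0.011 rows 1.3 phi 0.058
[[ 2.330e-02  9.981e-01  5.740e-02]
 [ 1.000e-04  5.750e-02 -9.983e-01]
 [-9.997e-01  2.330e-02  1.300e-03]]
```

Request:
{"fn": "arm_command", "kwargs": {"deltas": [[0.035, 0.003, 0.001, 0.011], [0.07, 0.004, 0.001, 0.011], [0.07, 0.004, 0.001, 0.011], [0.07, 0.004, 0.001, 0.011], [0.07, 0.004, 0.001, 0.011]]}}

```text
clock: 12.68
tool_pos: [641.1, 128.7, 59.8]
tcp_rot: [0.494, 0.505, -0.483, 0.517]
contact_force: [0.6, -0.1, -2.6]
gripper_width: 60.0
```

```bash
python3 go.py 640 131 55 0.0465;python3 look.py; python3 - <<'E'
from ov import *
crop("scene",ims["scene"],260,180,420,300,"f2.png");crop("top",ims["top"],200,130,320,220,"f3.png")
E
```

```text
clk 12.68 pos [641.1 128.7  59.8] tilt 0.0236 F [ 0.6 -0.1 -2.6] w 60.0 q7 0.30
  delta [0.0048, -0.0011, -0.0024] turn -0.001 rows 0.1 phi 0.045
```

View pics/f2.png

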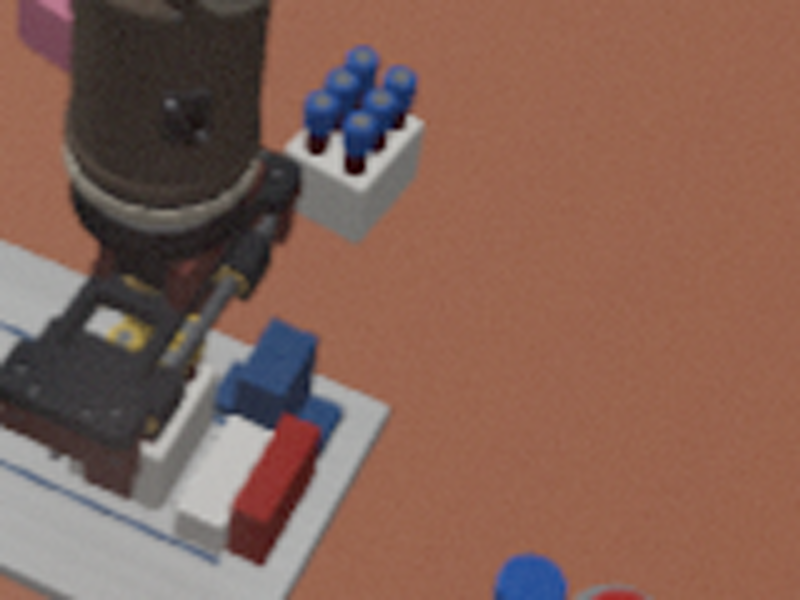

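Request:
{"fn": "arm_command", "kwargs": {"deltas": [[0.003, -0.001, -0.002, 0], [0.005, -0.001, -0.003, 0], [0.005, -0.001, -0.004, 0], [0.005, -0.001, -0.005, 0], [0.005, -0.001, -0.005, 0]]}}

```text
clock: 13.2
tool_pos: [640.8, 134.7, 56.1]
tcp_rot: [0.495, 0.505, -0.482, 0.518]
contact_force: [0.0, -0.2, -2.9]
gripper_width: 59.8
```

```bash
python3 go.py 640 136.8 53 0.0465
```

```text
clk 13.20 pos [640.8 134.7  56.1] tilt 0.026 F [ 0.  -0.2 -2.9] w 59.8 q7 0.29
  delta [0.0031, -0.0008, -0.0021] turn -0.000 rows 0.1 phi 0.046
```

Request:
{"fn": "arm_command", "kwargs": {"deltas": [[0.002, -0.001, 0, 0], [0.004, -0.001, 0, 0], [0.004, -0.001, 0, 0], [0.004, -0.001, 0, 0]]}}

```text
clock: 13.53
tool_pos: [639.7, 134.6, 51.8]
tcp_rot: [0.495, 0.505, -0.482, 0.518]
contact_force: [-0.0, 0.4, -2.0]
gripper_width: 60.2
```

Request:
{"fn": "arm_command", "kwargs": {"deltas": [[0, 0, -0.001, 0], [0, 0, -0.002, 0], [0, 0, -0.002, 0]]}}

```text
clock: 13.78
tool_pos: [639.7, 136.5, 51.8]
tcp_rot: [0.495, 0.505, -0.482, 0.518]
contact_force: [0.0, -0.0, -2.1]
gripper_width: 59.9
```

Request:
{"fn": "arm_command", "kwargs": {"deltas": [[0, 0, -0.001, 0], [0, 0, -0.002, 0], [0, 0, -0.002, 0]]}}

```text
clock: 14.03
tool_pos: [639.6, 136.8, 51.9]
tcp_rot: [0.495, 0.504, -0.483, 0.518]
contact_force: [-0.4, -5.1, -2.5]
gripper_width: 60.2
```

```bash
python3 go.py 640 136.8 53 0.0465
```

```text
clk 14.03 pos [639.6 136.8  51.9] tilt 0.0257 F [-0.4 -5.1 -2.5] w 60.2 q7 0.29
  delta [-0.0011, 0.0004, 0.0] turn -0.002 rows 0.0 phi 0.045
```

Request:
{"fn": "arm_command", "kwargs": {"deltas": [[0.001, 0, 0, 0], [0.002, 0, 0, 0], [0.002, 0, 0, 0]]}}

```text
clock: 14.28
tool_pos: [639.9, 136.5, 50.6]
tcp_rot: [0.495, 0.504, -0.483, 0.518]
contact_force: [-1.8, -2.7, 3.6]
gripper_width: 60.1
```

Request:
{"fn": "arm_command", "kwargs": {"deltas": [[0.001, 0, 0, 0], [0.001, 0, 0, 0], [0.001, 0, 0, 0], [0.001, 0, 0, 0]], "claw": 0.9}}

```text
clock: 14.62
tool_pos: [640.0, 137.0, 49.6]
tcp_rot: [0.495, 0.504, -0.482, 0.518]
contact_force: [-0.6, -0.2, -0.5]
gripper_width: 78.8
```

Request:
{"fn": "arm_command", "kwargs": {"deltas": [[-0.04, 0, 0, 0], [-0.08, 0, 0, 0], [-0.1, 0, 0, 0]]}}

```text
clock: 14.87
tool_pos: [638.8, 136.9, 153.4]
tcp_rot: [0.496, 0.503, -0.481, 0.519]
contact_force: [1.7, -0.6, 0.2]
gripper_width: 78.6
```

```bash
python3 go.py 440 0 180 0.8
```

```text
clk 14.87 pos [638.8 136.9 153.4] tilt 0.0297 F [ 1.7 -0.6  0.2] w 78.6 q7 0.22
  delta [-0.0324, -0.2038, 0.128] turn -0.755 rows 6.0 phi 0.045
    call 1 [-0.016, -0.102, 0.064] -0.378
    call 2 [-0.016, -0.118, 0.022] -0.378
```

Request:
{"fn": "arm_command", "kwargs": {"deltas": [[-0.016, -0.11, 0.06, -0.378], [-0.016, -0.11, 0.06, -0.378], [-0.016, -0.11, 0.06, -0.378], [-0.016, -0.11, 0.06, -0.378], [-0.016, -0.11, 0.06, -0.378]]}}

```text
clock: 15.28
tool_pos: [529.8, 71.3, 167.1]
tcp_rot: [0.391, 0.585, -0.378, 0.602]
contact_force: [0.8, 0.1, -0.7]
gripper_width: 79.0
```

```bash
python3 go.py 440 20 180 0.8; python3 look.py; cat > chk.py <<'E'
from ov import *
import sys
dx,dy,dw=645,21.9,.0465
c,s=np.cos(dw),np.sin(dw)
def d2w(x,y): return dx+c*x-s*y, dy+s*x+c*y
def w2d(x,y): return c*(x-dx)+s*(y-dy), -s*(x-dx)+c*(y-dy)
def chk(rows,cams,name,roi_s,roi_t,k=4):
    it=[(D,dx,dy,0,dw)]
    for nm,parts,x,y in rows:
        X,Y=d2w(x,y);it.append((parts,X,Y,12,dw))
    overlay(ims,it,dict(scene=(name+"_s.png",roi_s),top=(name+"_t.png",roi_t)),k=k)
E
python3 - <<'E'
from chk import *
chk([("s",SP,0,152.5),("y",rack(),0,115)],None,"g",(250,180,420,300),(200,140,340,230))
E
```

```text
clk 15.28 pos [529.8  71.3 167.1] tilt 0.0302 F [ 0.8  0.1 -0.7] w 79.0 q7 0.57
  delta [-0.0157, -0.1025, 0.0104] turn -0.379 rows 3.0 phi 0.421
```

View pics/g_s.png

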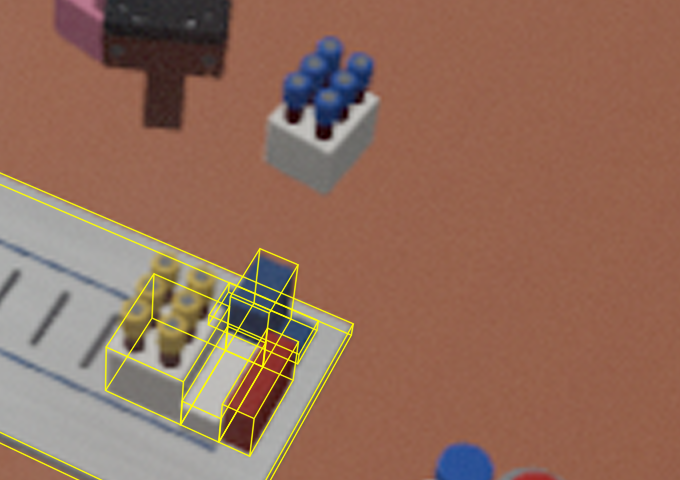

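View pics/g_t.png

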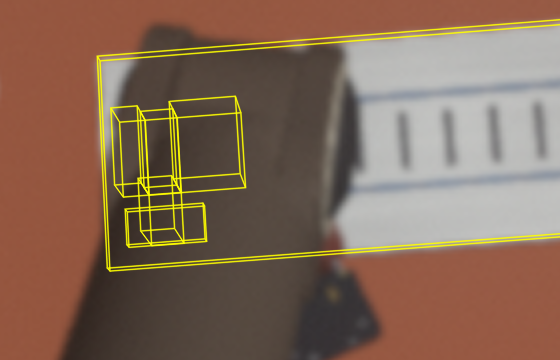

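```bash
python3 go.py 590.3 171.6 145 1.617 590.3 171.6 54 1.617;python3 - <<'E'
from h import *
s=observe();print(R.from_quat(s["tcp_rot"]).as_matrix().round(4)[:,0])
E
```

```text
clk 15.38 pos [532.1  73.  166.8] tilt 0.0313 F [ 0.4 -0.2 -1.4] w 79.0 q7 0.57
  delta [0.0237, 0.0929, -0.0664] turn -1.195 rows 9.6 phi 0.422
    call 1 [0.012, 0.046, -0.033] -0.597
    call 2 [0.012, 0.057, -0.001] -0.597
  delta [0.091, 0.0001, -0.0029] turn -0.000 rows 2.2 phi 1.617
[ 3.130e-02  8.000e-04 -9.995e-01]
```

Request:
{"fn": "arm_command", "kwargs": {"deltas": [[0.012, 0.046, -0.033, -0.6], [0.012, 0.046, -0.033, -0.6], [0.012, 0.046, -0.033, -0.6], [0.012, 0.046, -0.033, -0.6], [0.012, 0.046, -0.033, -0.6]]}}

```text
clock: 15.8
tool_pos: [562.1, 123.4, 154.8]
tcp_rot: [0.192, 0.671, -0.186, 0.692]
contact_force: [0.4, -0.5, -0.7]
gripper_width: 79.2
```

```bash
python3 go.py 590.3 171.6 145 1.617
```

```text
clk 15.80 pos [562.1 123.4 154.8] tilt 0.0311 F [ 0.4 -0.5 -0.7] w 79.2 q7 1.03
  delta [0.0107, 0.0557, -0.0009] turn -0.587 rows 4.7 phi 1.030
```

Request:
{"fn": "arm_command", "kwargs": {"deltas": [[0.0107, 0.054, -0.001, -0.587], [0.0107, 0.054, -0.001, -0.587], [0.0107, 0.054, -0.001, -0.587], [0.0107, 0.054, -0.001, -0.587], [0.0107, 0.054, -0.001, -0.587]]}}

```text
clock: 16.22
tool_pos: [590.3, 171.7, 143.7]
tcp_rot: [-0.019, 0.696, 0.018, 0.718]
contact_force: [0.1, -0.1, 0.0]
gripper_width: 79.3
```

```bash
python3 go.py 590.3 171.6 54 1.617
```

```text
clk 16.22 pos [590.3 171.7 143.7] tilt 0.0304 F [ 0.1 -0.1  0. ] w 79.3 q7 1.48
  delta [0.0896, 0.0001, -0.0028] turn 0.007 rows 2.2 phi 1.624
```

Request:
{"fn": "arm_command", "kwargs": {"deltas": [[0.04, 0, -0.003, 0.007], [0.08, 0, -0.003, 0.007], [0.09, 0, -0.003, 0.007], [0.09, 0, -0.003, 0.007], [0.09, 0, -0.003, 0.007]]}}

```text
clock: 16.63
tool_pos: [590.7, 171.5, 53.5]
tcp_rot: [-0.017, 0.696, 0.015, 0.717]
contact_force: [0.1, 0.4, 0.7]
gripper_width: 79.0
```

```bash
python3 go.py 590.3 171.6 54 1.617
```

```text
clk 16.63 pos [590.7 171.5  53.5] tilt 0.0297 F [0.1 0.4 0.7] w 79.0 q7 1.53
  delta [-0.0005, 0.0001, -0.0004] turn -0.001 rows 0.0 phi 1.616
```

Request:
{"fn": "arm_command", "kwargs": {"deltas": [[0, 0, 0, 0], [0, 0, 0, 0], [0, 0, 0, 0], [0, 0, 0, 0], [0, 0, 0, 0]], "claw": 0}}

```text
clock: 17.05
tool_pos: [591.1, 171.9, 54.4]
tcp_rot: [-0.017, 0.696, 0.015, 0.718]
contact_force: [0.2, 0.3, 0.6]
gripper_width: 49.0
```

Request:
{"fn": "arm_command", "kwargs": {"deltas": [[0.001, 0, 0, 0], [0.001, 0, 0, 0], [0.001, 0, 0, 0], [0.001, 0, 0, 0], [0.001, 0, 0, 0]]}}

```text
clock: 17.47
tool_pos: [591.1, 171.3, 53.5]
tcp_rot: [-0.017, 0.696, 0.015, 0.718]
contact_force: [-1.3, -2.1, 2.2]
gripper_width: 25.0
```

```bash
python3 go.py 590.3 171.6 54 1.617 593.8 96.7 130 1.617
```

```text
clk 17.47 pos [591.1 171.3  53.5] tilt 0.0307 F [-1.3 -2.1  2.2] w 25.0 q7 1.53
  delta [-0.0005, 0.0003, -0.0008] turn -0.001 rows 0.0 phi 1.616
  delta [-0.0757, -0.0752, 0.0024] turn -0.000 rows 2.6 phi 1.617
```

Request:
{"fn": "arm_command", "kwargs": {"deltas": [[-0.04, 0, 0.001, 0], [-0.08, 0, 0.0025, 0], [-0.111, 0, 0.0033, 0], [-0.111, -0.03, 0.0033, 0], [-0.111, -0.06, 0.005, 0]]}}

```text
clock: 17.88
tool_pos: [596.1, 114.0, 166.8]
tcp_rot: [-0.018, 0.695, 0.018, 0.719]
contact_force: [-0.2, -1.5, -2.3]
gripper_width: 24.4
```

```bash
python3 go.py 593.4 90 155 1.617
```

```text
clk 17.88 pos [596.1 114.  166.8] tilt 0.034 F [-0.2 -1.5 -2.3] w 24.4 q7 1.57
  delta [0.0117, -0.0238, -0.0043] turn 0.004 rows 0.6 phi 1.621
```

Request:
{"fn": "arm_command", "kwargs": {"deltas": [[0.001, -0.022, -0.0035, 0.004], [0.001, -0.022, -0.0035, 0.004], [0.001, -0.022, -0.0035, 0.004]]}}

```text
clock: 18.13
tool_pos: [593.6, 90.5, 165.7]
tcp_rot: [-0.015, 0.695, 0.015, 0.719]
contact_force: [0.7, 0.7, -0.2]
gripper_width: 25.6
```

```bash
python3 look.py; python3 go.py 593.4 91 62 1.617; python3 - <<'E'
from chk import *
chk([("s",SP,0,77.5),("y",rack(),0,115)],None,"g2",(230,170,400,290),(200,140,340,230))
E
```

```text
clk 18.23 pos [593.5  93.  165.4] tilt 0.0335 F [-0.8 -0.1 -1.9] w 25.1 q7 1.60
  delta [0.1033, -0.002, -0.0037] turn 0.001 rows 2.5 phi 1.618
```

View pics/g2_s.png

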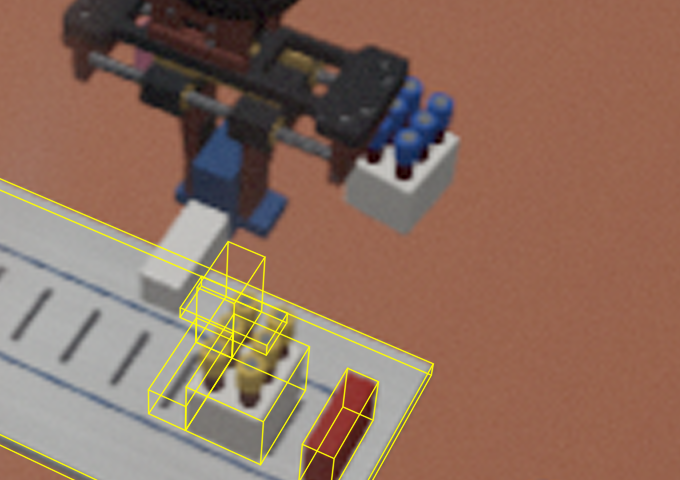

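Request:
{"fn": "arm_command", "kwargs": {"deltas": [[0.04, -0.003, -0.002, 0], [0.08, -0.003, -0.003, 0], [0.103, -0.003, -0.0037, 0], [0.103, -0.003, -0.0037, 0], [0.103, -0.003, -0.0037, 0]]}}

```text
clock: 18.65
tool_pos: [592.6, 91.1, 61.3]
tcp_rot: [-0.017, 0.696, 0.017, 0.718]
contact_force: [-0.3, -0.4, -1.3]
gripper_width: 24.6
```

```bash
python3 go.py 593.4 93 55 1.617
```

```text
clk 18.65 pos [592.6  91.1  61.3] tilt 0.0305 F [-0.3 -0.4 -1.3] w 24.6 q7 1.67
  delta [0.0063, 0.0019, 0.0007] turn 0.002 rows 0.2 phi 1.619
```

Request:
{"fn": "arm_command", "kwargs": {"deltas": [[0.003, 0.001, 0.0005, 0.002], [0.007, 0.002, 0.0005, 0.002], [0.007, 0.003, 0.0005, 0.002], [0.007, 0.003, 0.0005, 0.002]]}}

```text
clock: 18.98
tool_pos: [593.7, 94.9, 55.2]
tcp_rot: [-0.016, 0.696, 0.017, 0.718]
contact_force: [0.3, 0.5, -1.6]
gripper_width: 24.8
```

Request:
{"fn": "arm_command", "kwargs": {"deltas": [[0, 0.001, 0, 0], [0, 0.002, 0, 0], [0, 0.003, 0, 0], [0, 0.003, 0, 0]]}}

```text
clock: 19.32
tool_pos: [594.0, 97.3, 55.7]
tcp_rot: [-0.016, 0.695, 0.017, 0.718]
contact_force: [0.1, -3.5, 1.1]
gripper_width: 24.7
```

Request:
{"fn": "arm_command", "kwargs": {"deltas": [[0.001, -0.0005, 0, 0], [0.0025, -0.0005, 0, 0], [0.0035, -0.0005, 0, 0], [0.0035, -0.0005, 0, 0]]}}

```text
clock: 19.65
tool_pos: [594.4, 97.1, 53.4]
tcp_rot: [-0.016, 0.695, 0.017, 0.719]
contact_force: [-3.6, 0.2, 12.7]
gripper_width: 24.7
```

Set down. Release, rise and head for orange.

Request:
{"fn": "arm_command", "kwargs": {"deltas": [[-0.001, 0, 0, 0], [-0.001, 0, 0, 0], [-0.001, 0, 0, 0], [-0.001, 0, 0, 0]], "claw": 0.6}}

```text
clock: 19.98
tool_pos: [594.3, 97.4, 54.2]
tcp_rot: [-0.016, 0.695, 0.017, 0.719]
contact_force: [-0.7, 0.6, -0.0]
gripper_width: 47.7
```

Request:
{"fn": "arm_command", "kwargs": {"deltas": [[-0.04, 0, 0.001, 0], [-0.08, 0, 0.0025, 0], [-0.1, 0, 0.003, 0.1], [-0.1, 0, 0.003, 0.2], [-0.1, 0, 0.003, 0.3]], "claw": 1}}

```text
clock: 20.4
tool_pos: [594.9, 97.6, 156.0]
tcp_rot: [0.094, 0.689, -0.088, 0.714]
contact_force: [-0.5, -0.2, -0.7]
gripper_width: 81.5
```

```bash
python3 go.py 431 -266.7 140 -0.063
```

```text
clk 20.40 pos [594.9  97.6 156. ] tilt 0.0364 F [-0.5 -0.2 -0.7] w 81.5 q7 1.35
  delta [0.0086, -0.3942, -0.0661] turn 1.376 rows 11.0 phi 1.313
    call 1 [0.003, -0.131, -0.022] 0.459
    call 2 [0.003, -0.128, 0.038] 0.459
    call 3 [0.003, -0.097, 0.091] 0.459
```

Request:
{"fn": "arm_command", "kwargs": {"deltas": [[0.003, -0.135, -0.022, 0.5], [0.003, -0.135, -0.022, 0.5], [0.003, -0.135, -0.022, 0.5], [0.003, -0.135, -0.022, 0.5], [0.003, -0.135, -0.022, 0.5]]}}

```text
clock: 20.82
tool_pos: [537.8, -31.2, 150.6]
tcp_rot: [0.271, 0.644, -0.26, 0.666]
contact_force: [0.8, 1.2, 0.8]
gripper_width: 87.6
```

```bash
python3 go.py 431 -266.7 140 -0.063
```

```text
clk 20.82 pos [537.8 -31.2 150.6] tilt 0.0358 F [0.8 1.2 0.8] w 87.6 q7 1.13
  delta [0.006, -0.2436, 0.0871] turn 0.864 rows 6.9 phi 0.801
    call 1 [0.003, -0.122, 0.044] 0.432
    call 2 [0.003, -0.092, 0.091] 0.432
```

Request:
{"fn": "arm_command", "kwargs": {"deltas": [[0.003, -0.122, 0.044, 0.432], [0.003, -0.122, 0.044, 0.432], [0.003, -0.122, 0.044, 0.432], [0.003, -0.122, 0.044, 0.432], [0.003, -0.122, 0.044, 0.432]]}}

```text
clock: 21.23
tool_pos: [483.9, -151.5, 145.3]
tcp_rot: [0.409, 0.572, -0.393, 0.592]
contact_force: [0.8, 0.6, -0.5]
gripper_width: 87.5
```

```bash
python3 go.py 431 -266.7 140 -0.063; python3 look.py; python3 - <<'E'
from chk import *
chk([("s",SP,0,77.5),("y",rack(),0,115),],None,"g3",(170,120,400,290),(200,140,460,290),k=3)
E
```

```text
clk 21.23 pos [ 483.9 -151.5  145.3] tilt 0.0357 F [ 0.8  0.6 -0.5] w 87.5 q7 1.01
  delta [0.0032, -0.0906, 0.0888] turn 0.427 rows 3.4 phi 0.364
```

View pics/g3_s.png

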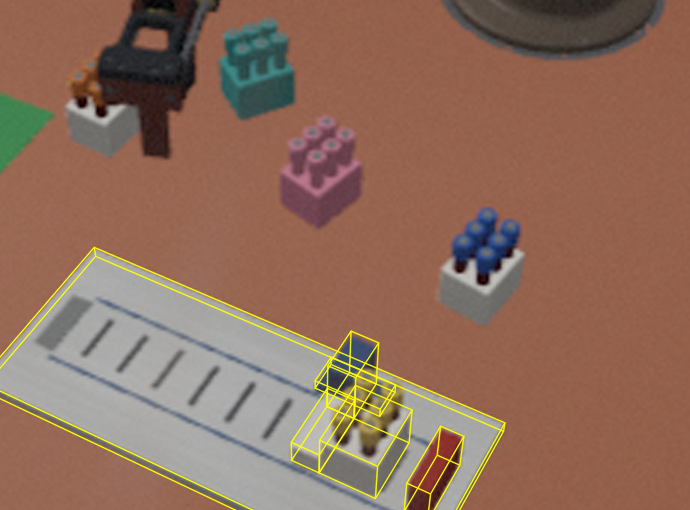

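Request:
{"fn": "arm_command", "kwargs": {"deltas": [[0.004, -0.087, 0.086, 0.427], [0.004, -0.087, 0.086, 0.427], [0.004, -0.087, 0.086, 0.427], [0.004, -0.087, 0.086, 0.427], [0.004, -0.087, 0.086, 0.427]]}}

```text
clock: 21.75
tool_pos: [436.7, -260.1, 138.7]
tcp_rot: [0.523, 0.479, -0.503, 0.494]
contact_force: [0.1, 0.0, 0.1]
gripper_width: 87.9
```

```bash
python3 go.py 431 -266.7 40 -0.063; python3 look.py; python3 - <<'E'
from chk import *
for c in(("scene",),("top",)):print(run(ims,rack(),0,(431,-266.7,-.063),cams=c,pad=8))
crop("scene",ims["scene"],140,100,260,190,"o3.png")
E
```

```text
clk 21.75 pos [ 436.7 -260.1  138.7] tilt 0.0356 F [0.1 0.  0.1] w 87.9 q7 0.92
  delta [0.0985, -0.0088, 0.0074] turn 0.010 rows 2.4 phi -0.053
(array([ 4.32555723e+02, -2.66576217e+02, -8.45297368e-02]), np.float64(112.92375946044922))
(array([ 4.11273832e+02, -2.84996511e+02, -6.58967860e-02]), np.float64(655.0836181640625))
```

View pics/o3.png

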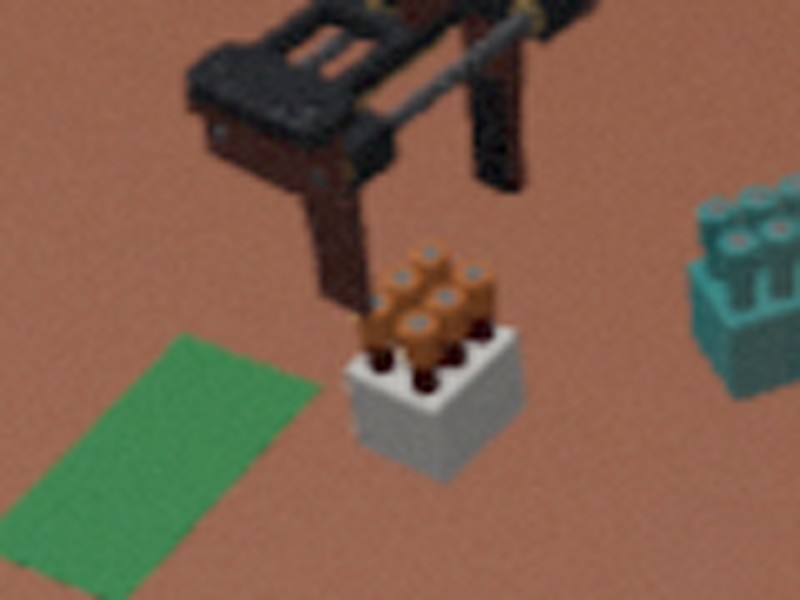

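Request:
{"fn": "arm_command", "kwargs": {"deltas": [[0.02, -0.0085, 0.007, 0.015], [0.06, -0.0085, 0.007, 0.015], [0.0985, -0.0085, 0.007, 0.015], [0.0985, -0.0085, 0.007, 0.015], [0.0985, -0.0085, 0.007, 0.015]]}}

```text
clock: 22.27
tool_pos: [432.2, -262.1, 38.9]
tcp_rot: [0.524, 0.48, -0.504, 0.492]
contact_force: [-0.3, 0.3, 1.0]
gripper_width: 87.8
```

```bash
python3 go.py 431.5 -266.7 40 -0.068
```

```text
clk 22.27 pos [ 432.2 -262.1   38.9] tilt 0.0325 F [-0.3  0.3  1. ] w 87.8 q7 1.09
  delta [-0.0012, -0.0004, 0.0047] turn 0.012 rows 0.1 phi -0.056
```

Request:
{"fn": "arm_command", "kwargs": {"deltas": [[-0.001, 0, 0.005, 0.015], [-0.001, 0, 0.005, 0.015], [-0.001, 0, 0.005, 0.015]]}}

```text
clock: 22.52
tool_pos: [433.3, -267.6, 41.8]
tcp_rot: [0.528, 0.475, -0.507, 0.489]
contact_force: [0.3, -0.1, 0.3]
gripper_width: 88.0
```

Request:
{"fn": "arm_command", "kwargs": {"deltas": [[0, 0, 0, 0], [0, 0, 0, 0], [0, 0, 0, 0], [0, 0, 0, 0], [0, 0, 0, 0]], "claw": 0}}

```text
clock: 22.93
tool_pos: [432.8, -267.4, 42.0]
tcp_rot: [0.528, 0.476, -0.507, 0.489]
contact_force: [-2.2, 1.5, 7.8]
gripper_width: 60.6
```

Request:
{"fn": "arm_command", "kwargs": {"deltas": [[0, 0, 0, 0], [0, 0, 0, 0]]}}

```text
clock: 23.1
tool_pos: [432.8, -267.4, 42.0]
tcp_rot: [0.528, 0.476, -0.507, 0.489]
contact_force: [-0.2, 0.7, 3.1]
gripper_width: 60.2
```

```bash
python3 go.py 431.5 -266.7 125 -0.068 642.6 40 125 0.0465
```

```text
clk 23.10 pos [ 432.8 -267.4   42. ] tilt 0.0349 F [-0.2  0.7  3.1] w 60.2 q7 1.08
  delta [-0.083, 0.0015, -0.0013] turn -0.002 rows 2.0 phi -0.070
  delta [0.0093, 0.1897, -0.3203] turn -0.114 rows 8.9 phi -0.068
    call 1 [0.005, 0.095, -0.16] -0.057
    call 2 [0.005, 0.104, -0.154] -0.057
```

Request:
{"fn": "arm_command", "kwargs": {"deltas": [[-0.04, 0, -0.001, 0], [-0.08, 0, -0.003, 0], [-0.083, 0.03, -0.04, 0], [-0.083, 0.05, -0.07, 0], [-0.083, 0.07, -0.1, 0]]}}

```text
clock: 23.52
tool_pos: [508.3, -171.4, 129.0]
tcp_rot: [0.528, 0.475, -0.506, 0.489]
contact_force: [-0.4, -0.4, -3.3]
gripper_width: 60.2
```

```bash
python3 go.py 643.4 48 128 0.0465
```

```text
clk 23.52 pos [ 508.3 -171.4  129. ] tilt 0.037 F [-0.4 -0.4 -3.3] w 60.2 q7 0.73
  delta [0.0075, 0.1191, -0.2283] turn -0.117 rows 6.2 phi -0.071
    call 1 [0.004, 0.06, -0.114] -0.059
    call 2 [0.004, 0.066, -0.11] -0.059
```

Request:
{"fn": "arm_command", "kwargs": {"deltas": [[0.004, 0.07, -0.133, -0.07], [0.004, 0.07, -0.133, -0.07], [0.004, 0.07, -0.133, -0.07], [0.004, 0.07, -0.133, -0.07], [0.004, 0.07, -0.133, -0.07]]}}

```text
clock: 23.93
tool_pos: [590.4, -35.7, 127.6]
tcp_rot: [0.509, 0.496, -0.486, 0.509]
contact_force: [0.9, 0.4, -2.5]
gripper_width: 60.3
```

```bash
python3 go.py 643.4 50 125 0.0465
```

```text
clk 23.93 pos [590.4 -35.7 127.6] tilt 0.0374 F [ 0.9  0.4 -2.5] w 60.3 q7 0.53
  delta [0.0053, 0.0536, -0.0852] turn -0.038 rows 2.4 phi 0.009
```

Request:
{"fn": "arm_command", "kwargs": {"deltas": [[0.005, 0.053, -0.085, -0.038], [0.005, 0.053, -0.085, -0.038], [0.005, 0.053, -0.085, -0.038], [0.005, 0.053, -0.085, -0.038], [0.005, 0.053, -0.085, -0.038]]}}

```text
clock: 24.35
tool_pos: [642.6, 51.5, 124.1]
tcp_rot: [0.498, 0.506, -0.476, 0.519]
contact_force: [-0.1, -1.3, -2.8]
gripper_width: 60.4
```

```bash
python3 go.py 643.4 54 64 0.0465; python3 look.py; python3 - <<'E'
from chk import *
chk([("s",SP,0,77.5),("y",rack(),0,115),("o",rack(),0,40)],None,"g4",(220,150,390,290),(200,140,340,230))
E
```

```text
clk 24.35 pos [642.6  51.5 124.1] tilt 0.0358 F [-0.1 -1.3 -2.8] w 60.4 q7 0.42
  delta [0.0601, -0.0012, -0.002] turn 0.004 rows 1.4 phi 0.050
```

View pics/g4_s.png

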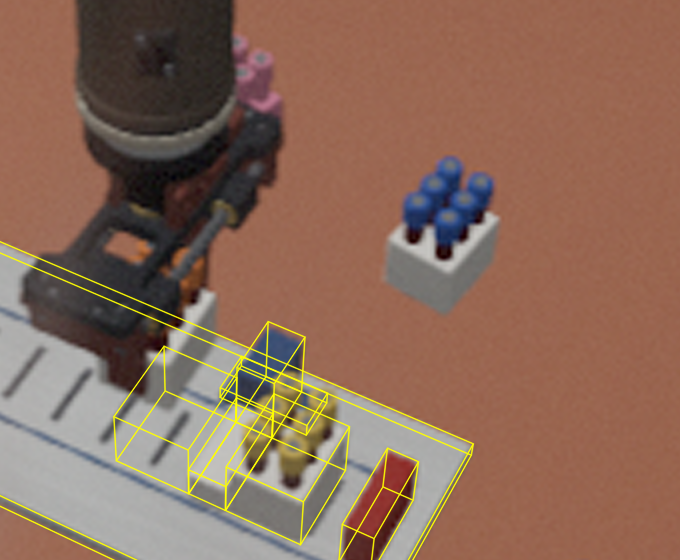

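Request:
{"fn": "arm_command", "kwargs": {"deltas": [[0.035, -0.001, -0.003, 0.004], [0.066, -0.001, -0.0045, 0.004], [0.069, -0.001, -0.0045, 0.004], [0.069, -0.001, -0.0045, 0.004], [0.069, -0.001, -0.0045, 0.004]]}}

```text
clock: 24.87
tool_pos: [643.1, 51.8, 57.0]
tcp_rot: [0.5, 0.503, -0.479, 0.517]
contact_force: [-0.2, -0.6, -2.9]
gripper_width: 60.4
```

```bash
python3 go.py 643 58 54 0.0465
```

```text
clk 24.87 pos [643.1  51.8  57. ] tilt 0.0358 F [-0.2 -0.6 -2.9] w 60.4 q7 0.46
  delta [0.003, 0.0, -0.0062] turn -0.007 rows 0.2 phi 0.040
```

Request:
{"fn": "arm_command", "kwargs": {"deltas": [[0.001, 0, -0.002, -0.007], [0.0025, 0, -0.004, -0.007], [0.0025, 0, -0.006, -0.007], [0.0025, 0, -0.007, -0.007], [0.0025, 0, -0.007, -0.007]]}}

```text
clock: 25.28
tool_pos: [643.0, 59.6, 54.9]
tcp_rot: [0.499, 0.505, -0.477, 0.519]
contact_force: [0.3, 0.3, -3.2]
gripper_width: 60.3
```

Request:
{"fn": "arm_command", "kwargs": {"deltas": [[0, 0, -0.001, 0], [0, 0, -0.002, 0], [0, 0, -0.002, 0]]}}

```text
clock: 25.53
tool_pos: [642.9, 62.0, 54.9]
tcp_rot: [0.499, 0.505, -0.477, 0.519]
contact_force: [-0.0, -0.7, -2.2]
gripper_width: 60.6
```

Request:
{"fn": "arm_command", "kwargs": {"deltas": [[0, 0, -0.001, 0], [0, 0, -0.0015, 0], [0, 0, -0.0015, 0]]}}

```text
clock: 25.78
tool_pos: [642.8, 63.1, 54.9]
tcp_rot: [0.498, 0.505, -0.477, 0.519]
contact_force: [0.4, -1.9, -2.0]
gripper_width: 60.2
```

```bash
python3 look.py; python3 - <<'E'
from chk import *
crop("scene",ims["scene"],250,220,370,310,"p1.png")
chk([("s",SP,0,77.5),("y",rack(),0,115),("o",rack(),0,40)],None,"g5",(250,220,370,310),(200,140,340,230),k=6)
E
```

```text
(no output)
```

View pics/p1.png

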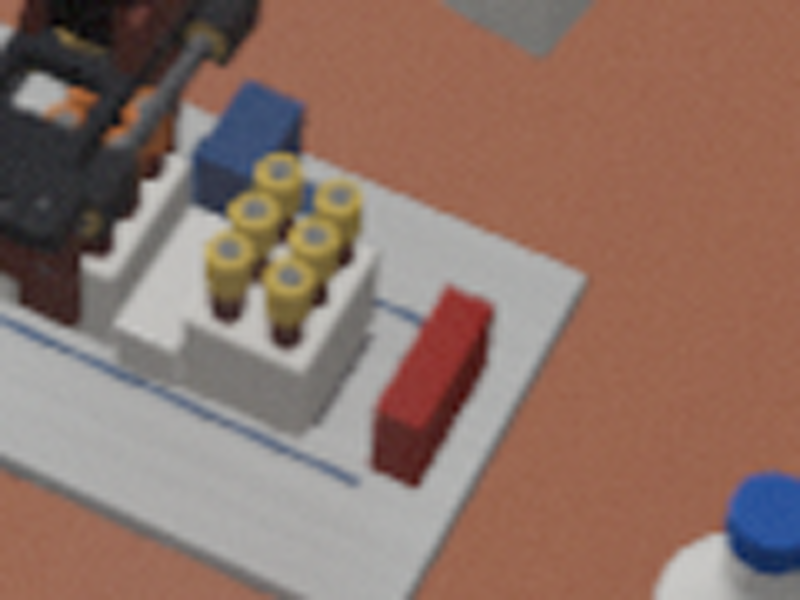

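View pics/g5_s.png

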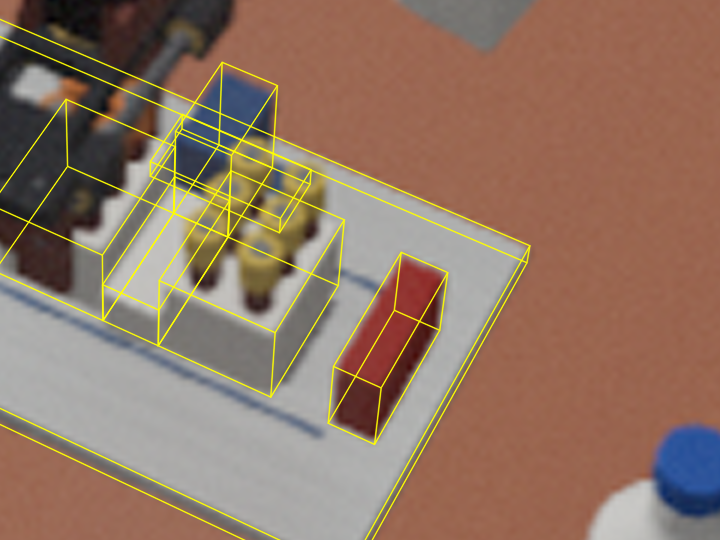

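Request:
{"fn": "arm_command", "kwargs": {"deltas": [[0.001, 0, 0, 0], [0.002, 0, 0, 0], [0.003, 0, 0, 0], [0.003, 0, 0, 0]]}}

```text
clock: 26.22
tool_pos: [643.0, 63.1, 52.2]
tcp_rot: [0.499, 0.505, -0.477, 0.519]
contact_force: [-1.8, -0.0, 2.2]
gripper_width: 60.3
```

Request:
{"fn": "arm_command", "kwargs": {"deltas": [[0.001, 0, 0, 0], [0.001, 0, 0, 0], [0.001, 0, 0, 0], [0.001, 0, 0, 0]], "claw": 0.9}}

```text
clock: 26.55
tool_pos: [643.2, 63.3, 51.2]
tcp_rot: [0.499, 0.505, -0.477, 0.519]
contact_force: [-0.9, -0.6, -0.2]
gripper_width: 78.6
```

Request:
{"fn": "arm_command", "kwargs": {"deltas": [[-0.04, 0.001, 0, 0], [-0.08, 0.003, 0, 0], [-0.1, 0.003, 0, -0.1], [-0.1, -0.03, 0, -0.2], [-0.1, -0.06, 0, -0.35]]}}

```text
clock: 26.97
tool_pos: [580.5, 59.3, 150.3]
tcp_rot: [0.407, 0.575, -0.387, 0.595]
contact_force: [-0.2, 0.2, -0.3]
gripper_width: 79.2
```

```bash
python3 go.py 500 0 160 0.8
```

```text
clk 26.97 pos [580.5  59.3 150.3] tilt 0.04 F [-0.2  0.2 -0.3] w 79.2 q7 0.65
  delta [-0.0133, -0.0963, 0.0255] turn -0.422 rows 3.4 phi 0.378
```

Request:
{"fn": "arm_command", "kwargs": {"deltas": [[-0.012, -0.085, 0.02, -0.5], [-0.012, -0.085, 0.02, -0.5], [-0.012, -0.085, 0.02, -0.5], [-0.012, -0.085, 0.02, -0.5], [-0.012, -0.085, 0.02, -0.5]]}}

```text
clock: 27.38
tool_pos: [508.2, 9.1, 159.8]
tcp_rot: [0.247, 0.653, -0.23, 0.678]
contact_force: [-0.0, -0.0, -0.0]
gripper_width: 78.6
```

```bash
python3 look.py; python3 go.py 594.2 97.3 140 1.617;python3 - <<'E'
from chk import *
chk([("s",SP,0,77.5),("y",rack(),0,115),("o",rack(),0,40)],None,"g6",(220,190,360,300),(200,140,340,230),k=5)
E
```

```text
clk 27.48 pos [508.8   9.4 159.4] tilt 0.0408 F [-0.2  0.3  0.4] w 78.9 q7 1.10
  delta [0.0236, 0.1215, 0.0086] turn -0.742 rows 5.9 phi 0.875
    call 1 [0.012, 0.061, 0.004] -0.371
    call 2 [0.012, 0.055, 0.026] -0.371
```

View pics/g6_s.png

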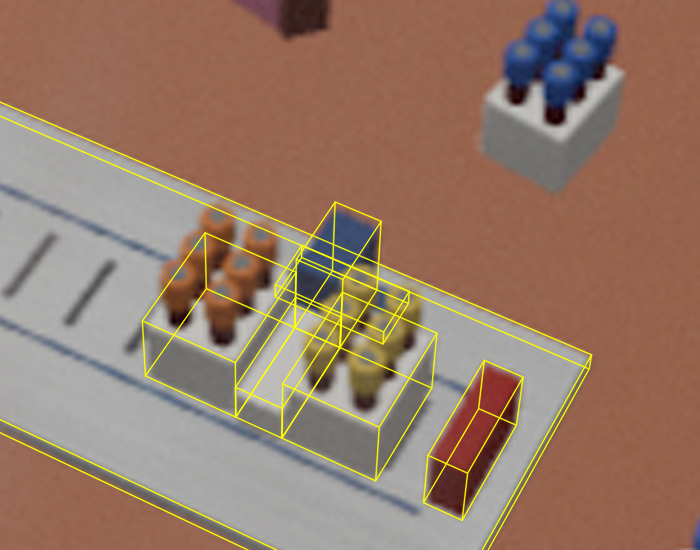

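Step 2 matches the model. Now regrip the spacer.

Request:
{"fn": "arm_command", "kwargs": {"deltas": [[0.012, 0.061, 0.004, -0.371], [0.012, 0.061, 0.004, -0.371], [0.012, 0.061, 0.004, -0.371], [0.012, 0.061, 0.004, -0.371]]}}

```text
clock: 27.82
tool_pos: [552.2, 55.0, 148.7]
tcp_rot: [0.118, 0.685, -0.108, 0.711]
contact_force: [-0.0, -0.3, -0.8]
gripper_width: 79.0
```

```bash
python3 go.py 594.2 97.3 140 1.617
```

```text
clk 27.82 pos [552.2  55.  148.7] tilt 0.0399 F [-0.  -0.3 -0.8] w 79.0 q7 1.38
  delta [0.0106, 0.0532, 0.0261] turn -0.368 rows 2.9 phi 1.249
```

Request:
{"fn": "arm_command", "kwargs": {"deltas": [[0.0106, 0.0525, 0.026, -0.368], [0.0106, 0.0525, 0.026, -0.368], [0.0106, 0.0525, 0.026, -0.368], [0.0106, 0.0525, 0.026, -0.368], [0.0106, 0.0525, 0.026, -0.368]]}}

```text
clock: 28.23
tool_pos: [593.4, 95.6, 139.6]
tcp_rot: [-0.011, 0.693, 0.016, 0.72]
contact_force: [-0.0, -0.8, 0.8]
gripper_width: 78.9
```

```bash
python3 go.py 594.2 97.3 53.5 1.617
```

```text
clk 28.23 pos [593.4  95.6 139.6] tilt 0.0386 F [-0.  -0.8  0.8] w 78.9 q7 1.64
  delta [0.0861, 0.0011, -0.0025] turn -0.009 rows 2.1 phi 1.608
```

Request:
{"fn": "arm_command", "kwargs": {"deltas": [[0.04, 0.001, -0.001, -0.009], [0.08, 0.001, -0.002, -0.009], [0.086, 0.001, -0.0025, -0.009], [0.086, 0.001, -0.0025, -0.009], [0.086, 0.001, -0.0025, -0.009]]}}

```text
clock: 28.65
tool_pos: [594.5, 96.2, 54.7]
tcp_rot: [-0.013, 0.693, 0.017, 0.72]
contact_force: [-0.2, 1.0, -0.1]
gripper_width: 79.0
```

```bash
python3 go.py 594.2 97.3 53.5 1.617
```

```text
clk 28.65 pos [594.5  96.2  54.7] tilt 0.0387 F [-0.2  1.  -0.1] w 79.0 q7 1.70
  delta [0.0012, 0.0011, -0.0003] turn -0.004 rows 0.0 phi 1.613
```

Request:
{"fn": "arm_command", "kwargs": {"deltas": [[0.0015, 0.001, 0, -0.004], [0.0015, 0.001, 0, -0.004], [0.0015, 0.001, 0, -0.004], [0.0015, 0.001, 0, -0.004], [0.0015, 0.001, 0, -0.004]], "claw": 0}}

```text
clock: 29.07
tool_pos: [594.8, 97.4, 54.0]
tcp_rot: [-0.014, 0.693, 0.018, 0.721]
contact_force: [0.4, 0.2, -0.1]
gripper_width: 49.1
```

Request:
{"fn": "arm_command", "kwargs": {"deltas": [[0.0005, 0, 0, 0], [0.0005, 0, 0, 0], [0.0005, 0, 0, 0], [0.0005, 0, 0, 0], [0.0005, 0, 0, 0]]}}

```text
clock: 29.48
tool_pos: [594.9, 97.3, 53.5]
tcp_rot: [-0.014, 0.693, 0.018, 0.721]
contact_force: [-0.8, 0.6, 1.1]
gripper_width: 25.0
```

```bash
python3 go.py 594.3 97.4 53.5 1.617 594.3 97.4 165 1.617 597 17 165 1.617
```

```text
clk 29.48 pos [594.9  97.3  53.5] tilt 0.0398 F [-0.8  0.6  1.1] w 25.0 q7 1.71
  delta [0.0, 0.0001, -0.0006] turn -0.000 rows 0.0 phi 1.617
  delta [-0.1114, 0.0006, 0.0044] turn -0.000 rows 2.7 phi 1.617
  delta [-0.0005, -0.0804, -0.001] turn -0.000 rows 1.9 phi 1.617
```

Request:
{"fn": "arm_command", "kwargs": {"deltas": [[-0.04, 0, 0.0015, 0], [-0.08, 0, 0.003, 0], [-0.111, 0, 0.0044, 0], [-0.111, -0.04, 0.0044, 0], [-0.111, -0.075, 0.0044, 0]]}}

```text
clock: 29.9
tool_pos: [599.5, 23.3, 166.3]
tcp_rot: [-0.015, 0.691, 0.021, 0.722]
contact_force: [0.2, -1.1, -1.8]
gripper_width: 25.1
```

```bash
python3 go.py 597.9 15 165 1.617
```

```text
clk 29.90 pos [599.5  23.3 166.3] tilt 0.0438 F [ 0.2 -1.1 -1.8] w 25.1 q7 1.77
  delta [0.0011, -0.0082, -0.0021] turn 0.005 rows 0.2 phi 1.622
```

Request:
{"fn": "arm_command", "kwargs": {"deltas": [[0.001, -0.005, -0.0018, 0.005], [0.001, -0.005, -0.0018, 0.005], [0.001, -0.005, -0.0018, 0.005]]}}

```text
clock: 30.15
tool_pos: [597.7, 18.4, 164.8]
tcp_rot: [-0.013, 0.692, 0.019, 0.722]
contact_force: [-0.3, 0.8, -2.0]
gripper_width: 24.9
```

```bash
python3 look.py; python3 go.py 597.9 16 58 1.617;python3 - <<'E'
from chk import *
chk([("s",SP,0,2.5),("y",rack(),0,115),("o",rack(),0,40)],None,"g7",(200,170,360,300),(200,140,340,230),k=5)
E
```

```text
clk 30.25 pos [597.8  19.9 164.6] tilt 0.0429 F [ 0.8  0.6 -2. ] w 24.8 q7 1.77
  delta [0.1065, -0.0047, -0.0046] turn 0.002 rows 2.6 phi 1.619
```

View pics/g7_s.png

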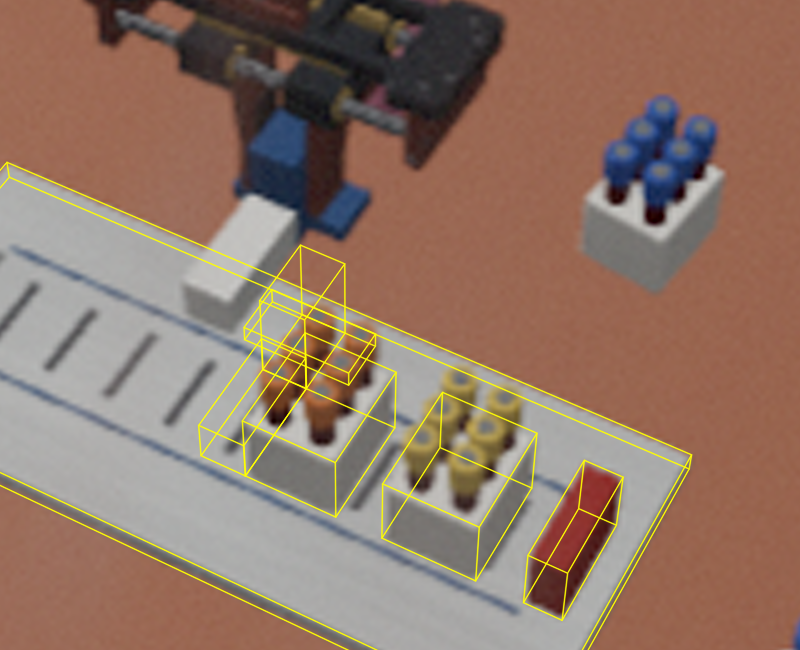

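Request:
{"fn": "arm_command", "kwargs": {"deltas": [[0.03, -0.007, -0.002, 0.002], [0.07, -0.007, -0.003, 0.002], [0.106, -0.006, -0.0046, 0.002], [0.106, -0.005, -0.0046, 0.002], [0.106, -0.005, -0.0046, 0.002]]}}

```text
clock: 30.67
tool_pos: [596.7, 17.0, 56.7]
tcp_rot: [-0.014, 0.693, 0.02, 0.72]
contact_force: [-0.2, 0.4, -0.7]
gripper_width: 25.1
```

```bash
python3 go.py 597.9 20 55 1.617
```

```text
clk 30.67 pos [596.7  17.   56.7] tilt 0.0387 F [-0.2  0.4 -0.7] w 25.1 q7 1.86
  delta [0.0018, 0.003, 0.0013] turn 0.001 rows 0.1 phi 1.618
```

Request:
{"fn": "arm_command", "kwargs": {"deltas": [[0.001, 0.0015, 0.001, 0.001], [0.002, 0.003, 0.001, 0.001], [0.002, 0.004, 0.001, 0.001], [0.002, 0.004, 0.001, 0.001]]}}

```text
clock: 31.0
tool_pos: [598.1, 21.8, 55.9]
tcp_rot: [-0.014, 0.693, 0.02, 0.721]
contact_force: [0.2, -0.6, -1.9]
gripper_width: 25.0
```

Request:
{"fn": "arm_command", "kwargs": {"deltas": [[0.0005, 0.001, 0, 0], [0.0005, 0.0015, 0, 0], [0.0005, 0.0015, 0, 0]]}}

```text
clock: 31.25
tool_pos: [598.3, 23.1, 56.0]
tcp_rot: [-0.013, 0.693, 0.02, 0.721]
contact_force: [0.6, -0.7, -0.7]
gripper_width: 24.8
```

Request:
{"fn": "arm_command", "kwargs": {"deltas": [[0.0005, 0.001, 0, 0], [0.0005, 0.001, 0, 0], [0.0005, 0.001, 0, 0]]}}

```text
clock: 31.5
tool_pos: [598.5, 23.7, 55.6]
tcp_rot: [-0.013, 0.692, 0.019, 0.721]
contact_force: [-0.6, -2.9, 0.5]
gripper_width: 24.6
```

Contact. Lower and release.

Request:
{"fn": "arm_command", "kwargs": {"deltas": [[0.001, -0.0003, 0, 0], [0.0025, -0.0003, 0, 0], [0.0035, -0.0003, 0, 0], [0.0035, -0.0003, 0, 0]]}}

```text
clock: 31.83
tool_pos: [598.5, 23.6, 51.7]
tcp_rot: [-0.013, 0.692, 0.02, 0.721]
contact_force: [-0.1, -0.9, -1.4]
gripper_width: 24.9
```

Request:
{"fn": "arm_command", "kwargs": {"deltas": [[-0.001, 0, 0, 0], [-0.001, 0, 0, 0], [-0.001, 0, 0, 0], [-0.001, 0, 0, 0]], "claw": 0.6}}

```text
clock: 32.17
tool_pos: [598.6, 23.9, 52.9]
tcp_rot: [-0.013, 0.692, 0.02, 0.721]
contact_force: [-0.3, 0.5, -0.0]
gripper_width: 47.8
```

Request:
{"fn": "arm_command", "kwargs": {"deltas": [[-0.04, 0, 0.0015, 0], [-0.08, 0, 0.003, 0], [-0.1, 0, 0.0035, 0.1], [-0.1, 0, 0.035, 0.2], [-0.1, 0, 0.07, 0.3]], "claw": 1}}

```text
clock: 32.58
tool_pos: [665.1, 26.5, 158.6]
tcp_rot: [0.097, 0.686, -0.085, 0.716]
contact_force: [2.0, -0.0, -0.3]
gripper_width: 81.0
```

```bash
python3 go.py 428.3 132.5 140 -0.146
```

```text
clk 32.58 pos [665.1  26.5 158.6] tilt 0.0451 F [ 2.  -0.  -0.3] w 81.0 q7 1.53
  delta [0.0096, 0.0418, -0.2565] turn 1.459 rows 11.7 phi 1.313
    call 1 [0.003, 0.014, -0.085] 0.486
    call 2 [0.003, -0.028, -0.082] 0.486
    call 3 [0.003, -0.063, -0.06] 0.486
```

Request:
{"fn": "arm_command", "kwargs": {"deltas": [[0.003, 0.014, -0.095, 0.486], [0.003, 0.014, -0.095, 0.486], [0.003, 0.014, -0.095, 0.486], [0.003, 0.014, -0.095, 0.486], [0.003, 0.014, -0.095, 0.486]]}}

```text
clock: 33.0
tool_pos: [576.2, 65.4, 152.1]
tcp_rot: [0.268, 0.646, -0.248, 0.671]
contact_force: [-0.0, -0.7, -0.3]
gripper_width: 87.7
```

```bash
python3 go.py 428.3 132.5 140 -0.146
```

```text
clk 33.00 pos [576.2  65.4 152.1] tilt 0.0446 F [-0.  -0.7 -0.3] w 87.7 q7 1.03
  delta [0.0066, -0.0517, -0.1543] turn 0.970 rows 7.8 phi 0.824
    call 1 [0.003, -0.026, -0.077] 0.485
    call 2 [0.003, -0.059, -0.056] 0.485
```

Request:
{"fn": "arm_command", "kwargs": {"deltas": [[0.003, -0.026, -0.077, 0.485], [0.003, -0.026, -0.077, 0.485], [0.003, -0.026, -0.077, 0.485], [0.003, -0.026, -0.077, 0.485], [0.003, -0.026, -0.077, 0.485]]}}

```text
clock: 33.42
tool_pos: [502.4, 99.4, 146.6]
tcp_rot: [0.421, 0.567, -0.396, 0.587]
contact_force: [0.5, -0.4, -0.6]
gripper_width: 88.0
```

```bash
python3 go.py 428.3 132.5 140 -0.146; python3 look.py; python3 - <<'E'
from chk import *
chk([("s",SP,0,2.5),("y",rack(),0,115),("o",rack(),0,40)],None,"g8",(200,150,360,300),(200,140,340,230),k=5)
E
```

```text
clk 33.42 pos [502.4  99.4 146.6] tilt 0.0452 F [ 0.5 -0.4 -0.6] w 88.0 q7 0.52
  delta [0.0038, -0.0591, -0.0558] turn 0.484 rows 3.9 phi 0.338
```

View pics/g8_s.png

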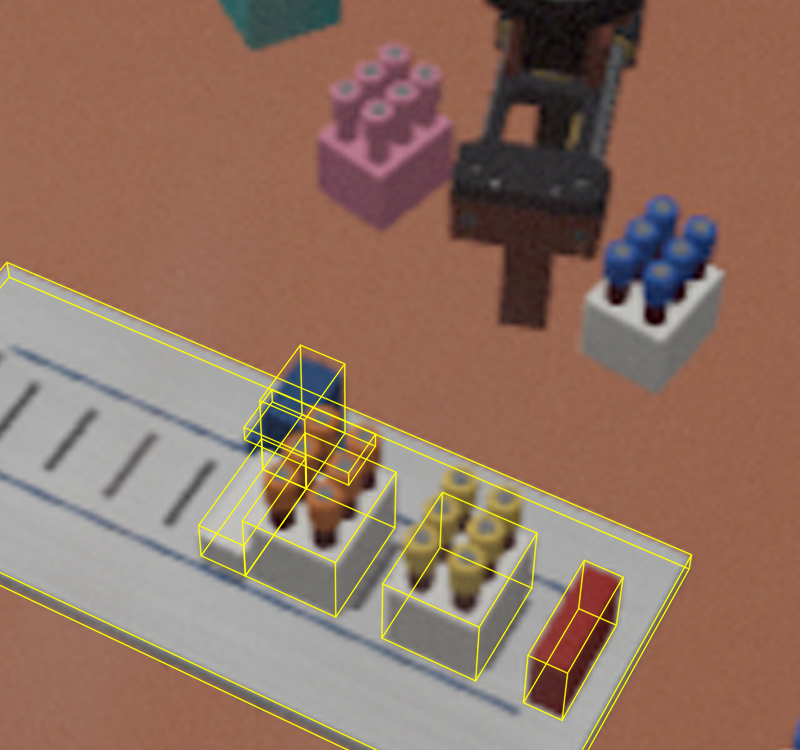

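```bash
python3 - <<'E'
from chk import *
crop("scene",ims["scene"],225,210,305,270,"p2.png")
X,Y=d2w(0,2.5)
for c in(("scene",),):print(run(ims,SP,12,(X,Y,dw),cams=c,pad=4,mf=lambda im:np.clip((im[...,2].astype(float)-im[...,0]-8)/10,0,1)))
print(X,Y)
E
```

```text
(array([553.38099958,  -4.39561464,   0.56746902]), np.float64(155.06639099121094))
644.8837918890648 24.397297674477926
```

View pics/p2.png

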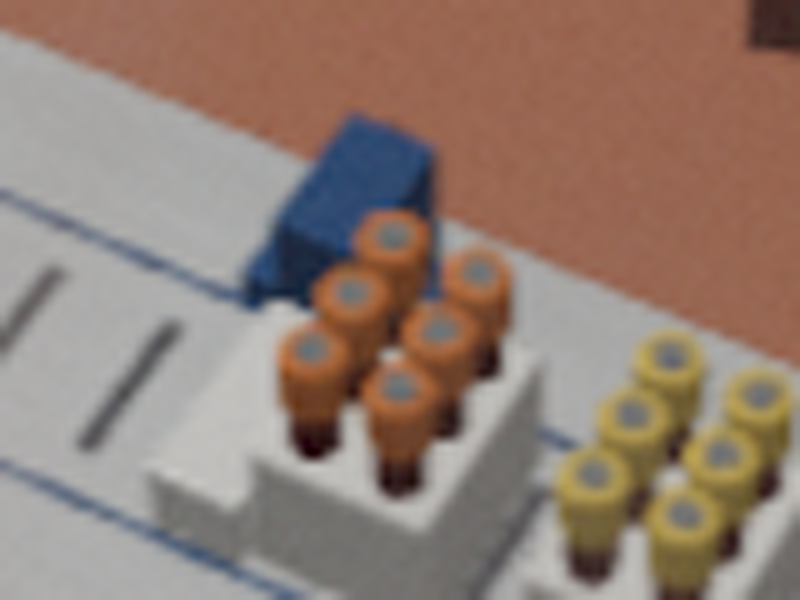

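```bash
python3 - <<'E'
from chk import *
for i,(x,y) in enumerate(((0,2.5),(4,2.5))):
    X,Y=d2w(x,y)
    overlay(ims,[(SP[:2],X,Y,12,dw)],dict(scene=(f"q{i}.png",(225,210,305,270)),top=("junk.png",(200,140,340,230))),k=5)
cv2.imwrite("pics/q.png",np.hstack([cv2.imread("pics/q0.png"),cv2.imread("pics/q1.png")]))
E
```

```text
(no output)
```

View pics/q.png

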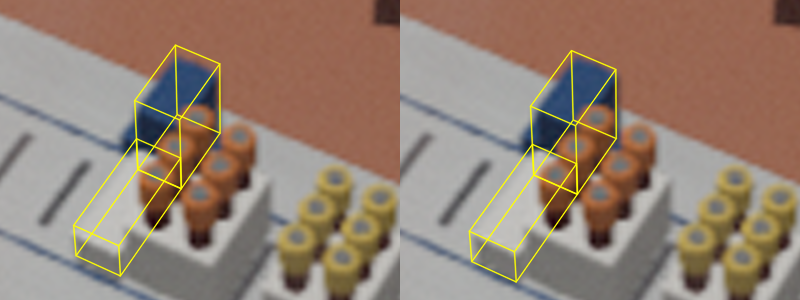

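```bash
cat >> chk.py <<'E'
def ncc_fit(parts_fixed,parts,x,y,w,roi,cams=("scene",)):
    pass
E
python3 - <<'E'
from chk import *
# fit both racks + stop/spacer handled by edges: use white foam front faces corners via gradient alignment
g=cv2.cvtColor(ims["scene"],cv2.COLOR_RGB2GRAY).astype(np.float32)
gx,gy=cv2.Sobel(g,cv2.CV_32F,1,0),cv2.Sobel(g,cv2.CV_32F,0,1);m=cv2.GaussianBlur(np.hypot(gx,gy),(0,0),.6)
def score(boxpts,edges):
    u=proj("scene",boxpts);s=0;n=0
    for i,j in edges:
        t=np.linspace(.1,.9,25)[:,None];p=(u[i]*(1-t)+u[j]*t).astype(np.float32)
        s+=cv2.remap(m,p[:,0:1],p[:,1:2],cv2.INTER_LINEAR).sum();n+=25
    return s/n
# box idx: a*4+b*2+c ; front (+x) face edges & +y face edges
E=[(4,5),(6,7),(5,7),(4,6),(2,3),(3,7),(2,6)]
from itertools import product
for nm,y0 in(("yel",115),("org",40)):
    best=max((score(place([box(0,0,0,60,50,45)],*d2w(x,y0+dy),12,dw+a)[0],E),x,dy,a) for x,dy,a in product(np.arange(-4,5,.5),np.arange(-4,5,.5),(-.04,-.02,0,.02,.04)))
    print(nm,best)
b=box(0,0,0,60,25,25)
best=max((score(place([b],*d2w(x,2.5+dy),12,dw+a)[0],[(4,5),(5,7),(1,5),(4,6)]),x,dy,a) for x,dy,a in product(np.arange(-6,8,.5),np.arange(-4,5,.5),(-.04,-.02,0,.02,.04)));print("spc",best)
b=box(-50,0,0,40,25,55)
best=max((score(place([b],*d2w(x,2.5+dy),12,dw+a)[0],[(1,5),(1,3),(3,7),(5,7),(2,3)]),x,dy,a) for x,dy,a in product(np.arange(-6,8,.5),np.arange(-4,5,.5),(-.04,-.02,0,.02,.04)));print("handle",best)
b=box(0,175,0,60,20,40)
best=max((score(place([b],*d2w(x,dy),12,dw+a)[0],E),x,dy,a) for x,dy,a in product(np.arange(-4,5,.5),np.arange(-4,5,.5),(-.02,0,.02)));print("stop",best)
E
```

```text
yel (np.float32(138.92535), np.float64(1.5), np.float64(2.5), 0.04)
org (np.float32(132.85535), np.float64(2.0), np.float64(3.0), 0.04)
spc (np.float32(154.94478), np.float64(6.5), np.float64(3.5), 0.04)
handle (np.float32(159.86934), np.float64(7.0), np.float64(1.5), -0.04)
stop (np.float32(247.92343), np.float64(2.0), np.float64(0.0), 0.02)
```

```bash
cat > edge.py <<'E'
from chk import *
from itertools import product
E=[(4,5),(6,7),(5,7),(4,6),(2,3),(3,7),(2,6)]
def mag(n):
    g=cv2.cvtColor(ims[n],cv2.COLOR_RGB2GRAY).astype(np.float32)
    return cv2.GaussianBlur(np.hypot(cv2.Sobel(g,cv2.CV_32F,1,0),cv2.Sobel(g,cv2.CV_32F,0,1)),(0,0),.8)
def efit(b,x0,y0,z=12,edges=E,rx=5,ry=5,wmax=.1,n="scene"):
    m=mag(n);t=np.linspace(.08,.92,25)[:,None]
    def sc(p):
        u=proj(n,place([b],*d2w(x0+p[0],y0+p[1]),z,dw+p[2])[0]);P=np.vstack([u[i]*(1-t)+u[j]*t for i,j in edges]).astype(np.float32)
        return -float(cv2.remap(m,P[:,:1],P[:,1:],cv2.INTER_LINEAR).mean())
    g=min(product(np.arange(-rx,rx+1,1.),np.arange(-ry,ry+1,1.),np.arange(-wmax,wmax+.01,.02)),key=sc)
    r=minimize(sc,g,method="Nelder-Mead",options=dict(initial_simplex=np.array([g]+[np.array(g)+np.eye(3)[i]*[.7,.7,.015] for i in range(3)])))
    return np.round([x0+r.x[0],y0+r.x[1],r.x[2],-r.fun],3)
RB=box(0,0,0,60,50,45)
if __name__=="__main__":
    print("stop",efit(box(0,0,0,60,20,40),0,175))
    print("yel",efit(RB,0,115));print("org",efit(RB,0,40))
E
python3 edge.py
```

```text
stop [-1.37400e+00  1.75123e+02  4.10000e-02  2.31831e+02]
yel [4.11000e-01 1.16982e+02 5.40000e-02 1.32831e+02]
org [ -6.739  32.095   0.26  164.981]
```

Request:
{"fn": "arm_command", "kwargs": {"deltas": [[0.004, -0.057, -0.053, 0.484], [0.004, -0.057, -0.053, 0.484], [0.004, -0.057, -0.053, 0.484], [0.004, -0.057, -0.053, 0.484], [0.004, -0.057, -0.053, 0.484]]}}

```text
clock: 33.93
tool_pos: [431.8, 129.6, 140.0]
tcp_rot: [0.548, 0.457, -0.519, 0.471]
contact_force: [0.3, -0.6, 0.2]
gripper_width: 87.6
```

```bash
python3 look.py; python3 go.py 428.3 132.5 41 -0.15; python3 - <<'E'
from chk import *
print(run(ims,rack(),0,(428.3,132.5,-.146),cams=("scene",),pad=8))
crop("scene",ims["scene"],260,150,420,270,"b1.png")
E
```

```text
clk 34.03 pos [432.3 129.1 140.1] tilt 0.0459 F [0.5 0.2 0.1] w 87.7 q7 0.01
  delta [0.0988, -0.0086, -0.0011] turn 0.016 rows 2.4 phi -0.134
(array([ 4.27789310e+02,  1.32167904e+02, -1.67545705e-01]), np.float64(167.6767578125))
```

View pics/b1.png

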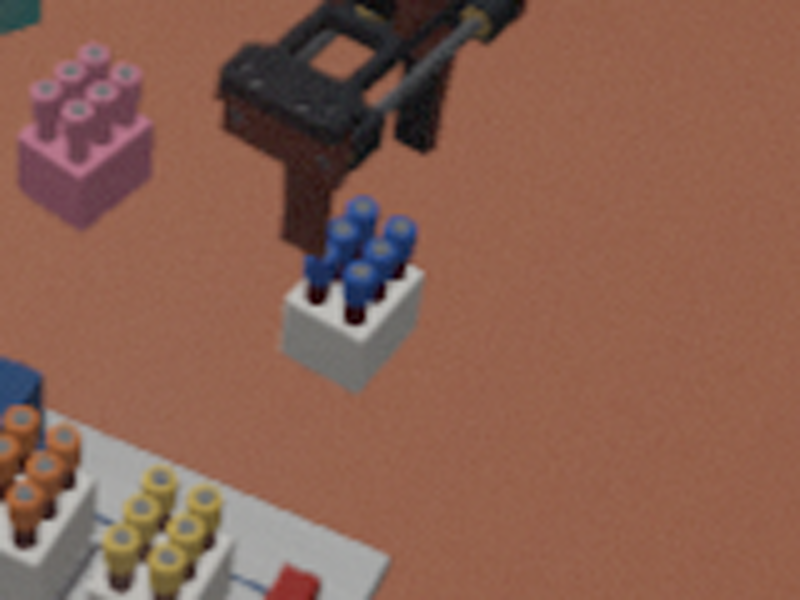

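Request:
{"fn": "arm_command", "kwargs": {"deltas": [[0.02, -0.0085, -0.002, 0.02], [0.06, -0.0085, -0.002, 0.02], [0.0985, -0.0085, -0.002, 0.02], [0.0985, -0.0085, -0.002, 0.02], [0.0985, -0.0085, -0.002, 0.02]]}}

```text
clock: 34.45
tool_pos: [428.2, 131.4, 40.8]
tcp_rot: [0.55, 0.453, -0.523, 0.467]
contact_force: [-0.2, -0.2, 0.7]
gripper_width: 87.8
```

```bash
python3 go.py 428.2 132.4 41 -0.155
```

```text
clk 34.45 pos [428.2 131.4  40.8] tilt 0.0424 F [-0.2 -0.2  0.7] w 87.8 q7 0.20
  delta [-0.0002, -0.0002, -0.001] turn 0.002 rows 0.0 phi -0.153
```

Request:
{"fn": "arm_command", "kwargs": {"deltas": [[0, 0, -0.0005, 0], [0, 0, -0.0005, 0], [0, 0, -0.0005, 0], [0, 0, -0.0005, 0], [0, 0, -0.0005, 0]], "claw": 0}}

```text
clock: 34.87
tool_pos: [428.8, 132.5, 42.0]
tcp_rot: [0.55, 0.454, -0.522, 0.468]
contact_force: [-2.4, -0.7, 12.7]
gripper_width: 60.8
```

Request:
{"fn": "arm_command", "kwargs": {"deltas": [[0, 0, 0, 0], [0, 0, 0, 0]]}}

```text
clock: 35.03
tool_pos: [428.9, 133.0, 42.5]
tcp_rot: [0.55, 0.454, -0.522, 0.468]
contact_force: [-0.2, -0.2, -2.6]
gripper_width: 60.9
```

```bash
python3 go.py 428 132 130 -0.155 646 -22 130 0.05
```

```text
clk 35.03 pos [428.9 133.   42.5] tilt 0.0451 F [-0.2 -0.2 -2.6] w 60.9 q7 0.20
  delta [-0.0875, 0.0029, -0.0004] turn 0.004 rows 2.1 phi -0.151
  delta [0.0077, 0.239, 0.1187] turn -0.205 rows 6.4 phi -0.155
    call 1 [0.004, 0.119, 0.059] -0.103
    call 2 [0.004, 0.113, 0.071] -0.103
```

Request:
{"fn": "arm_command", "kwargs": {"deltas": [[-0.04, 0.0015, 0, 0], [-0.08, 0.003, 0, 0], [-0.103, 0.004, 0.03, 0], [-0.103, 0.02, 0.06, -0.03], [-0.103, 0.04, 0.09, -0.06]]}}

```text
clock: 35.45
tool_pos: [449.9, 38.5, 146.4]
tcp_rot: [0.535, 0.472, -0.505, 0.486]
contact_force: [1.4, 0.1, -3.0]
gripper_width: 60.8
```

```bash
python3 go.py 646 -24 145 0.05
```

```text
clk 35.45 pos [449.9  38.5 146.4] tilt 0.0466 F [ 1.4  0.1 -3. ] w 60.8 q7 0.24
  delta [0.0092, 0.2004, 0.0462] turn -0.133 rows 4.9 phi -0.083
```

Request:
{"fn": "arm_command", "kwargs": {"deltas": [[0.009, 0.194, 0.046, -0.133], [0.009, 0.194, 0.046, -0.133], [0.009, 0.194, 0.046, -0.133], [0.009, 0.194, 0.046, -0.133], [0.009, 0.194, 0.046, -0.133]]}}

```text
clock: 35.87
tool_pos: [641.9, -24.3, 144.4]
tcp_rot: [0.501, 0.504, -0.473, 0.52]
contact_force: [0.3, 0.7, -2.2]
gripper_width: 60.5
```

```bash
python3 go.py 646 -22 80 0.05
```

```text
clk 35.87 pos [641.9 -24.3 144.4] tilt 0.0465 F [ 0.3  0.7 -2.2] w 60.5 q7 0.53
  delta [0.0645, 0.0013, -0.0014] turn 0.000 rows 1.5 phi 0.050
```

Request:
{"fn": "arm_command", "kwargs": {"deltas": [[0.03, -0.002, -0.001, 0], [0.065, -0.002, -0.001, 0], [0.078, -0.002, -0.0015, 0], [0.078, -0.002, -0.0015, 0], [0.078, -0.002, -0.0015, 0]]}}

```text
clock: 36.28
tool_pos: [642.7, -21.7, 66.4]
tcp_rot: [0.501, 0.505, -0.473, 0.52]
contact_force: [-0.2, -0.5, -2.7]
gripper_width: 60.8
```

```bash
python3 look.py; python3 go.py 646.5 -14 56 0.0465; python3 - <<'E'
from chk import *
crop("scene",ims["scene"],200,190,360,310,"b2.png")
E
```

```text
clk 36.38 pos [644.  -21.9  68.3] tilt 0.0485 F [-0.4 -0.3 -2.3] w 60.9 q7 0.59
  delta [0.0125, 0.0023, -0.0076] turn 0.004 rows 0.4 phi 0.050
```

View pics/b2.png

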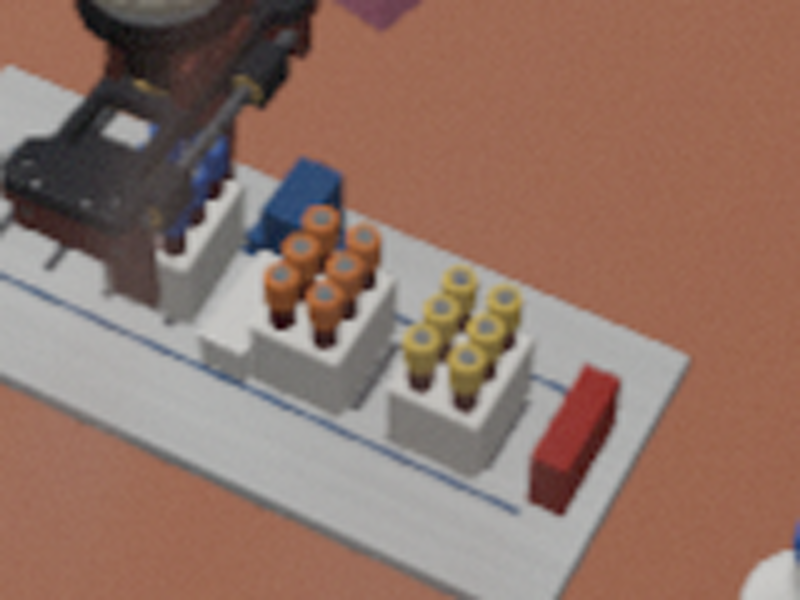

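Request:
{"fn": "arm_command", "kwargs": {"deltas": [[0.006, 0.002, -0.001, 0.004], [0.012, 0.002, -0.003, 0.004], [0.0125, 0.002, -0.005, 0.004], [0.0125, 0.002, -0.005, 0.004]]}}

```text
clock: 36.72
tool_pos: [646.2, -15.5, 55.9]
tcp_rot: [0.503, 0.503, -0.473, 0.52]
contact_force: [1.0, 0.6, -3.1]
gripper_width: 60.6
```

```bash
python3 go.py 646.5 -10 56 0.0465
```

```text
clk 36.72 pos [646.2 -15.5  55.9] tilt 0.0484 F [ 1.   0.6 -3.1] w 60.6 q7 0.59
  delta [-0.0, 0.0005, -0.0055] turn 0.001 rows 0.1 phi 0.047
```

Approach gently toward the spacer.

Request:
{"fn": "arm_command", "kwargs": {"deltas": [[0.001, 0, -0.001, 0], [0.002, 0, -0.003, 0], [0.002, 0, -0.004, 0], [0.002, 0, -0.004, 0]]}}

```text
clock: 37.05
tool_pos: [646.4, -12.4, 54.5]
tcp_rot: [0.503, 0.503, -0.473, 0.52]
contact_force: [-1.1, -2.5, 2.0]
gripper_width: 61.0
```

Request:
{"fn": "arm_command", "kwargs": {"deltas": [[0, 0, -0.0005, 0], [0, 0, -0.001, 0], [0, 0, -0.001, 0]]}}

```text
clock: 37.3
tool_pos: [646.5, -11.8, 54.6]
tcp_rot: [0.503, 0.502, -0.473, 0.52]
contact_force: [-0.2, -3.7, 0.5]
gripper_width: 60.6
```

```bash
python3 look.py; python3 go.py 646.5 -10 54 0.0465; python3 - <<'E'
from chk import *
crop("scene",ims["scene"],220,210,300,270,"b3.png")
E
```

```text
clk 37.40 pos [646.5 -11.7  54.6] tilt 0.0493 F [-0.1 -3.1  1.4] w 60.8 q7 0.58
  delta [0.0006, 0.0, -0.0017] turn -0.000 rows 0.0 phi 0.046
```

View pics/b3.png

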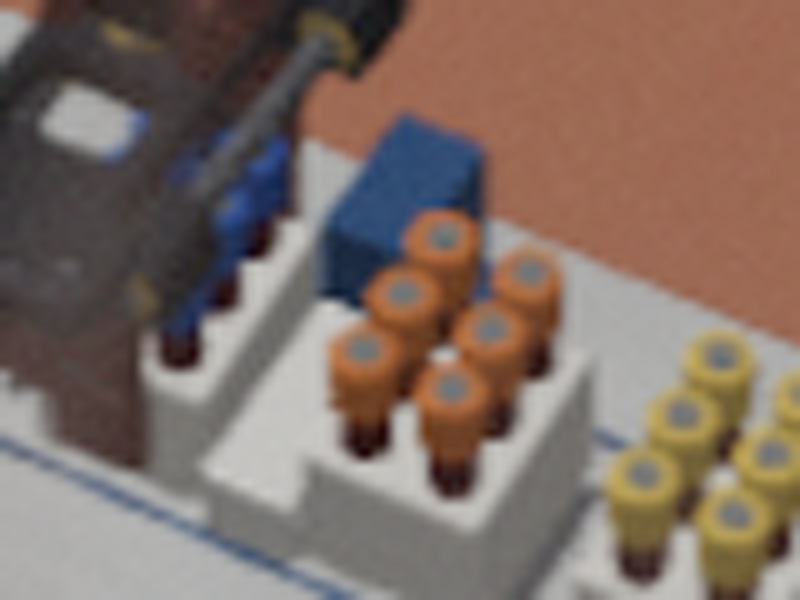

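Request:
{"fn": "arm_command", "kwargs": {"deltas": [[0.001, 0, 0, 0], [0.0025, 0, 0, 0], [0.0025, 0, 0, 0]]}}

```text
clock: 37.65
tool_pos: [646.7, -12.0, 54.2]
tcp_rot: [0.504, 0.503, -0.473, 0.52]
contact_force: [-6.9, -1.8, 20.5]
gripper_width: 61.0
```

Request:
{"fn": "arm_command", "kwargs": {"deltas": [[0, 0, 0, 0], [0, 0, 0, 0], [0, 0, 0, 0], [0, 0, 0, 0]], "claw": 0.9}}

```text
clock: 37.98
tool_pos: [646.6, -11.2, 53.8]
tcp_rot: [0.503, 0.503, -0.472, 0.52]
contact_force: [0.0, 0.2, 0.3]
gripper_width: 78.8
```

Request:
{"fn": "arm_command", "kwargs": {"deltas": [[-0.04, 0.002, 0, 0], [-0.08, 0.004, 0, 0], [-0.1, 0.005, 0, -0.1], [-0.1, -0.03, 0, -0.2], [-0.1, -0.06, 0, -0.35]]}}

```text
clock: 38.4
tool_pos: [582.5, -15.4, 151.7]
tcp_rot: [0.411, 0.573, -0.383, 0.597]
contact_force: [-2.2, -0.4, -0.2]
gripper_width: 79.2
```

```bash
python3 go.py 500 -40 160 0.8
```

```text
clk 38.40 pos [582.5 -15.4 151.7] tilt 0.0522 F [-2.2 -0.4 -0.2] w 79.2 q7 0.79
  delta [-0.0128, -0.0852, -0.0075] turn -0.422 rows 3.4 phi 0.378
```

Request:
{"fn": "arm_command", "kwargs": {"deltas": [[-0.012, -0.085, -0.008, -0.5], [-0.012, -0.085, -0.008, -0.5], [-0.012, -0.085, -0.008, -0.5], [-0.012, -0.085, -0.008, -0.5], [-0.012, -0.085, -0.008, -0.5]]}}

```text
clock: 38.82
tool_pos: [499.6, -39.1, 159.7]
tcp_rot: [0.25, 0.651, -0.227, 0.681]
contact_force: [0.5, 0.7, 0.1]
gripper_width: 79.1
```

```bash
python3 look.py; python3 go.py 598.5 23.7 140 1.617;python3 - <<'E'
from chk import *
chk([("s",SP,2,4.),("y",rack(),0,116.5),("o",rack(),0,41.5),("b",rack(),0,-33.5)],None,"g9",(190,180,350,300),(200,140,340,230),k=5)
E
```

```text
clk 38.92 pos [500.3 -39.2 159.4] tilt 0.0527 F [-0.5 -0.   0.3] w 79.1 q7 1.21
  delta [0.0252, 0.1102, 0.0343] turn -0.742 rows 5.9 phi 0.875
    call 1 [0.013, 0.055, 0.017] -0.371
    call 2 [0.013, 0.045, 0.036] -0.371
```

View pics/g9_s.png

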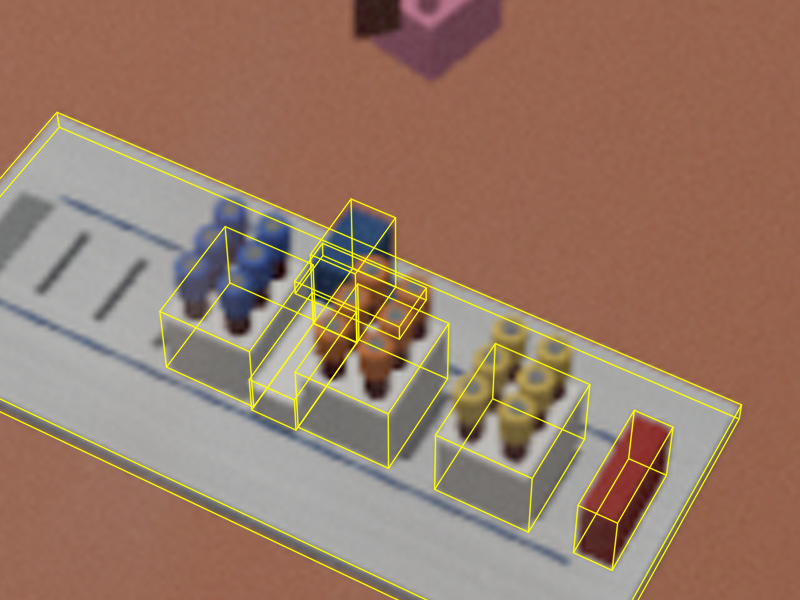

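Request:
{"fn": "arm_command", "kwargs": {"deltas": [[0.013, 0.055, 0.017, -0.371], [0.013, 0.055, 0.017, -0.371], [0.013, 0.055, 0.017, -0.371], [0.013, 0.055, 0.017, -0.371]]}}

```text
clock: 39.25
tool_pos: [550.0, -7.0, 148.3]
tcp_rot: [0.121, 0.681, -0.106, 0.714]
contact_force: [-0.4, -0.1, -0.1]
gripper_width: 79.4
```

```bash
python3 go.py 598.5 23.8 140 1.619
```

```text
clk 39.25 pos [550.   -7.  148.3] tilt 0.0513 F [-0.4 -0.1 -0.1] w 79.4 q7 1.50
  delta [0.0111, 0.0442, 0.0358] turn -0.370 rows 3.0 phi 1.249
```

Request:
{"fn": "arm_command", "kwargs": {"deltas": [[0.011, 0.043, 0.0355, -0.37], [0.011, 0.043, 0.0355, -0.37], [0.011, 0.043, 0.0355, -0.37], [0.011, 0.043, 0.0355, -0.37], [0.011, 0.043, 0.0355, -0.37]]}}

```text
clock: 39.67
tool_pos: [597.3, 21.9, 139.7]
tcp_rot: [-0.009, 0.69, 0.018, 0.724]
contact_force: [-0.5, 0.0, 0.1]
gripper_width: 79.3
```

```bash
python3 go.py 598.5 23.8 53 1.619
```

```text
clk 39.67 pos [597.3  21.9 139.7] tilt 0.0501 F [-0.5  0.   0.1] w 79.3 q7 1.78
  delta [0.0867, 0.0008, -0.003] turn -0.009 rows 2.1 phi 1.610
```

Request:
{"fn": "arm_command", "kwargs": {"deltas": [[0.04, 0.001, -0.001, -0.009], [0.08, 0.0015, -0.002, -0.009], [0.086, 0.0015, -0.003, -0.009], [0.086, 0.0015, -0.003, -0.009], [0.086, 0.0015, -0.003, -0.009]]}}

```text
clock: 40.08
tool_pos: [598.5, 23.6, 54.7]
tcp_rot: [-0.011, 0.69, 0.02, 0.724]
contact_force: [0.4, 0.9, 0.8]
gripper_width: 79.3
```

```bash
python3 go.py 598.5 23.8 53 1.619
```

```text
clk 40.08 pos [598.5  23.6  54.7] tilt 0.0499 F [0.4 0.9 0.8] w 79.3 q7 1.85
  delta [0.0017, 0.0002, -0.0001] turn -0.004 rows 0.0 phi 1.615
```

Request:
{"fn": "arm_command", "kwargs": {"deltas": [[0.0015, 0, 0, -0.003], [0.0015, 0, 0, -0.003], [0.0015, 0, 0, -0.003], [0.0015, 0, 0, -0.003], [0.0015, 0, 0, -0.003]], "claw": 0}}

```text
clock: 40.5
tool_pos: [598.9, 23.8, 54.0]
tcp_rot: [-0.012, 0.689, 0.021, 0.724]
contact_force: [0.1, 0.7, -0.2]
gripper_width: 49.4
```

Request:
{"fn": "arm_command", "kwargs": {"deltas": [[0.0005, 0, 0, 0], [0.0005, 0, 0, 0], [0.0005, 0, 0, 0], [0.0005, 0, 0, 0], [0.0005, 0, 0, 0]]}}

```text
clock: 40.92
tool_pos: [599.1, 23.7, 53.6]
tcp_rot: [-0.012, 0.689, 0.021, 0.724]
contact_force: [-1.8, 0.2, 1.9]
gripper_width: 25.0
```

```bash
python3 go.py 598.5 23.8 53 1.619 598.7 23.8 165 1.619 487 -354 165 1.53
```

```text
clk 40.92 pos [599.1  23.7  53.6] tilt 0.0513 F [-1.8  0.2  1.9] w 25.0 q7 1.85
  delta [0.0006, 0.0001, -0.0006] turn -0.001 rows 0.0 phi 1.618
  delta [-0.1118, 0.0012, 0.0058] turn -0.000 rows 2.7 phi 1.619
  delta [-0.0106, -0.372, -0.1294] turn 0.089 rows 9.4 phi 1.619
    call 1 [-0.005, -0.186, -0.065] 0.044
    call 2 [-0.005, -0.189, -0.056] 0.044
```

Request:
{"fn": "arm_command", "kwargs": {"deltas": [[-0.04, 0, 0.002, 0], [-0.08, 0, 0.004, 0], [-0.111, 0, 0.0058, 0], [-0.112, -0.02, 0.0, 0], [-0.112, -0.05, -0.02, 0]]}}

```text
clock: 41.33
tool_pos: [579.2, -25.5, 166.1]
tcp_rot: [-0.014, 0.687, 0.024, 0.726]
contact_force: [0.7, -0.6, -1.6]
gripper_width: 24.7
```

```bash
python3 go.py 489 -354 155 1.53
```

```text
clk 41.33 pos [579.2 -25.5 166.1] tilt 0.0574 F [ 0.7 -0.6 -1.6] w 24.7 q7 1.86
  delta [0.0011, -0.3234, -0.1079] turn 0.094 rows 8.2 phi 1.624
    call 1 [0.001, -0.162, -0.054] 0.047
    call 2 [0.001, -0.164, -0.046] 0.047
```

Request:
{"fn": "arm_command", "kwargs": {"deltas": [[0.001, -0.165, -0.055, 0.047], [0.001, -0.165, -0.055, 0.047], [0.001, -0.165, -0.055, 0.047], [0.001, -0.165, -0.055, 0.047], [0.001, -0.165, -0.055, 0.047]]}}

```text
clock: 41.75
tool_pos: [529.6, -202.2, 160.3]
tcp_rot: [0.005, 0.687, 0.002, 0.726]
contact_force: [-0.3, -0.6, -1.1]
gripper_width: 24.7
```

```bash
python3 go.py 489 -352 150 1.53; python3 look.py; python3 - <<'E'
from chk import *
chk([("y",rack(),0,116.5),("o",rack(),0,41.5),("b",rack(),0,-33.5)],None,"g10",(120,130,350,300),(200,140,440,270),k=3)
from edge import *
print("stop",efit(box(0,0,0,60,20,40),0,175))
for n,y in(("y",116.5),("o",41.5),("b",-33.5)): print(n,efit(RB,0,y))
E
```

```text
clk 41.75 pos [ 529.6 -202.2  160.3] tilt 0.0558 F [-0.3 -0.6 -1.1] w 24.7 q7 2.16
  delta [0.0065, -0.15, -0.0404] turn 0.037 rows 3.7 phi 1.567
stop [-1.32300e+00  1.75117e+02  4.20000e-02  2.31652e+02]
y [3.27000e-01 1.16876e+02 5.30000e-02 1.32797e+02]
o [-7.41200e+00  2.86480e+01  1.32000e-01  1.81894e+02]
b [-1.80000e-02 -3.45050e+01  1.26000e-01  1.43973e+02]
```

View pics/g10_s.png

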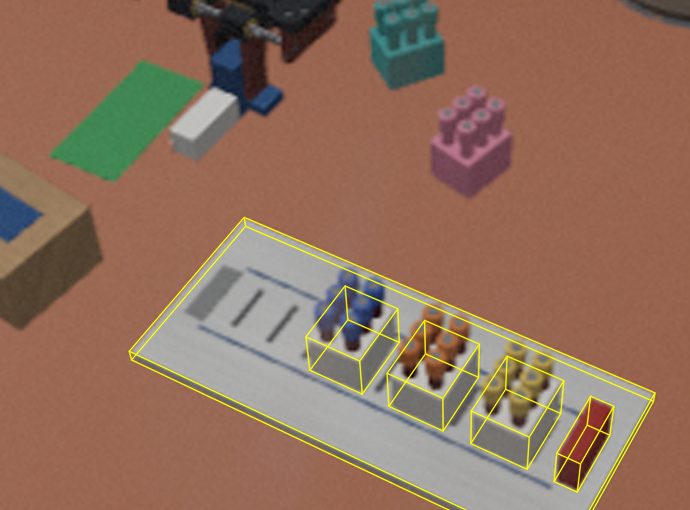

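View pics/g10_t.png

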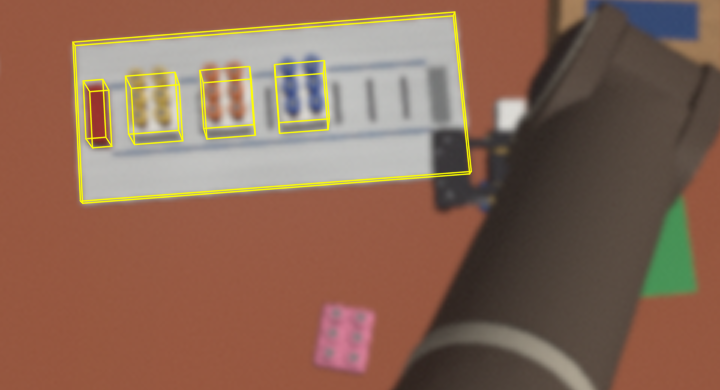

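Request:
{"fn": "arm_command", "kwargs": {"deltas": [[0.006, -0.15, -0.04, 0.037], [0.006, -0.15, -0.04, 0.037], [0.006, -0.15, -0.04, 0.037], [0.006, -0.15, -0.04, 0.037], [0.006, -0.15, -0.04, 0.037]]}}

```text
clock: 42.27
tool_pos: [489.8, -351.6, 149.3]
tcp_rot: [0.019, 0.688, -0.011, 0.725]
contact_force: [-0.5, 0.8, -0.9]
gripper_width: 25.1
```

```bash
python3 go.py 489 -357 50 1.53
```

```text
clk 42.27 pos [ 489.8 -351.6  149.3] tilt 0.0544 F [-0.5  0.8 -0.9] w 25.1 q7 2.42
  delta [0.099, -0.0067, -0.0058] turn -0.001 rows 2.4 phi 1.529
```

Request:
{"fn": "arm_command", "kwargs": {"deltas": [[0.04, -0.006, -0.002, 0], [0.08, -0.006, -0.004, 0], [0.098, -0.006, -0.0055, 0], [0.098, -0.006, -0.0055, 0], [0.098, -0.006, -0.0055, 0]]}}

```text
clock: 42.68
tool_pos: [489.7, -354.4, 50.2]
tcp_rot: [0.019, 0.689, -0.01, 0.725]
contact_force: [0.4, -0.1, -1.0]
gripper_width: 25.0
```

Request:
{"fn": "arm_command", "kwargs": {"deltas": [[0.003, 0, 0, 0], [0.005, 0, 0, 0], [0.007, 0, 0, 0], [0.007, 0, 0, 0]]}}

```text
clock: 43.02
tool_pos: [490.8, -354.2, 44.0]
tcp_rot: [0.019, 0.688, -0.01, 0.725]
contact_force: [-0.5, -0.8, -1.8]
gripper_width: 25.4
```

```bash
python3 go.py 489 -357 41.5 1.53
```

```text
clk 43.02 pos [ 490.8 -354.2   44. ] tilt 0.0541 F [-0.5 -0.8 -1.8] w 25.4 q7 2.52
  delta [0.0023, -0.0029, -0.0018] turn 0.001 rows 0.1 phi 1.531
```

Request:
{"fn": "arm_command", "kwargs": {"deltas": [[0.001, -0.001, -0.001, 0], [0.0025, -0.002, -0.001, 0], [0.004, -0.002, -0.001, 0], [0.004, -0.002, -0.001, 0]]}}

```text
clock: 43.35
tool_pos: [490.3, -356.5, 41.7]
tcp_rot: [0.019, 0.688, -0.01, 0.726]
contact_force: [-4.8, 4.3, 15.1]
gripper_width: 25.1
```

Set down on the mat; release and rise.

Request:
{"fn": "arm_command", "kwargs": {"deltas": [[-0.0005, 0, 0, 0], [-0.0005, 0, 0, 0], [-0.0005, 0, 0, 0], [-0.0005, 0, 0, 0]], "claw": 0.6}}

```text
clock: 43.68
tool_pos: [490.3, -356.7, 42.1]
tcp_rot: [0.019, 0.688, -0.01, 0.726]
contact_force: [0.3, -0.5, 1.1]
gripper_width: 48.1
```

Request:
{"fn": "arm_command", "kwargs": {"deltas": [[-0.04, 0, 0.002, 0], [-0.08, 0, 0.004, 0], [-0.12, 0, 0.0, 0], [-0.14, 0.04, -0.03, 0], [-0.14, 0.08, -0.05, 0]], "claw": 0}}

```text
clock: 44.1
tool_pos: [442.7, -292.3, 182.6]
tcp_rot: [0.019, 0.686, -0.013, 0.728]
contact_force: [0.9, 0.7, -0.6]
gripper_width: 21.8
```

```bash
python3 go.py 450 0 230 1.53; python3 - <<'E'
from h import *
ims={n:np.load(n+".npy") for n in("top","scene")}
for n,(x0,y0,x1,y1) in dict(scene=(365,290,405,325),top=(165,180,200,205)).items():
    im=ims[n][y0:y1,x0:x1].astype(float);m=(im[...,0]>110)&(im[...,1]<60)&(im[...,2]<60)
    ys,xs=np.nonzero(m);print(n,m.sum(),xs.mean()+x0,ys.mean()+y0,xs.min()+x0,xs.max()+x0,ys.min()+y0,ys.max()+y0)
    crop(n,ims[n],x0-15,y0-15,x1+15,y1+15,"btn_%s.png"%n,k=8)
    for z in(0,15,20,25,30,35,40):print(z,ray(n,(xs.mean()+x0,ys.mean()+y0),z).round(1))
E
```

```text
clk 44.10 pos [ 442.7 -292.3  182.6] tilt 0.0602 F [ 0.9  0.7 -0.6] w 21.8 q7 2.32
  delta [-0.0447, 0.2928, -0.003] turn -0.003 rows 7.1 phi 1.527
    call 1 [-0.022, 0.146, -0.001] -0.002
    call 2 [-0.022, 0.146, -0.001] -0.002
scene 149 383.77852348993287 304.63758389261744 377 391 299 310
0 [[599.5 361.7   0. ]]
15 [[609.  363.1  15. ]]
20 [[612.2 363.5  20. ]]
25 [[615.4 363.9  25. ]]
30 [[618.6 364.4  30. ]]
35 [[621.7 364.8  35. ]]
40 [[624.9 365.3  40. ]]
top 66 179.28787878787878 189.42424242424244 175 184 185 193
0 [[612.3 368.1   0. ]]
15 [[608.7 363.7  15. ]]
20 [[607.5 362.3  20. ]]
25 [[606.3 360.8  25. ]]
30 [[605.1 359.3  30. ]]
35 [[603.9 357.9  35. ]]
40 [[602.7 356.4  40. ]]
```

Request:
{"fn": "arm_command", "kwargs": {"deltas": [[-0.022, 0.17, -0.001, 0], [-0.022, 0.17, -0.001, 0], [-0.022, 0.17, -0.001, 0], [-0.022, 0.17, -0.001, 0], [-0.022, 0.17, -0.001, 0]]}}

```text
clock: 44.52
tool_pos: [448.6, -115.2, 206.8]
tcp_rot: [0.017, 0.685, -0.008, 0.728]
contact_force: [0.6, 0.1, -0.9]
gripper_width: 0.7
```

Request:
{"fn": "arm_command", "kwargs": {"deltas": [[0, 0.17, 0, 0], [0, 0.17, 0, 0], [0, 0.17, 0, 0], [0, 0.17, 0, 0], [0, 0.17, 0, 0]]}}

```text
clock: 44.93
tool_pos: [454.6, 60.9, 209.1]
tcp_rot: [0.015, 0.685, -0.005, 0.728]
contact_force: [0.5, 0.0, 0.2]
gripper_width: 0.6
```

```bash
python3 go.py 480 200 180 1.53 610 363 120 1.53; python3 look.py; python3 - <<'E'
from chk import *
it=[(D,dx,dy,0,dw)]+[(rack(),*d2w(0,y),12,dw) for y in(116.5,41.5,-33.5)]+[(SP,537.5,-355.5,0,-.04)]
overlay(ims,it,dict(scene=("g11_s.png",(110,110,350,300)),top=("g11_t.png",(210,130,440,290))),k=3)
print(run(ims,SP,0,(537,-356,-.04),mf=notable_notgreen))
E
```

```text
clk 44.93 pos [454.6  60.9 209.1] tilt 0.0621 F [0.5 0.  0.2] w 0.6 q7 1.38
  delta [0.0324, 0.1393, 0.0194] turn 0.012 rows 3.5 phi 1.542
  delta [0.0699, 0.1672, 0.1193] turn 0.000 rows 5.2 phi 1.530
    call 1 [0.035, 0.084, 0.06] 0.000
    call 2 [0.035, 0.084, 0.06] 0.000
(array([ 5.39193807e+02, -3.57730991e+02, -6.24499570e-02]), np.float64(292.55908203125))
```

View pics/g11_s.png

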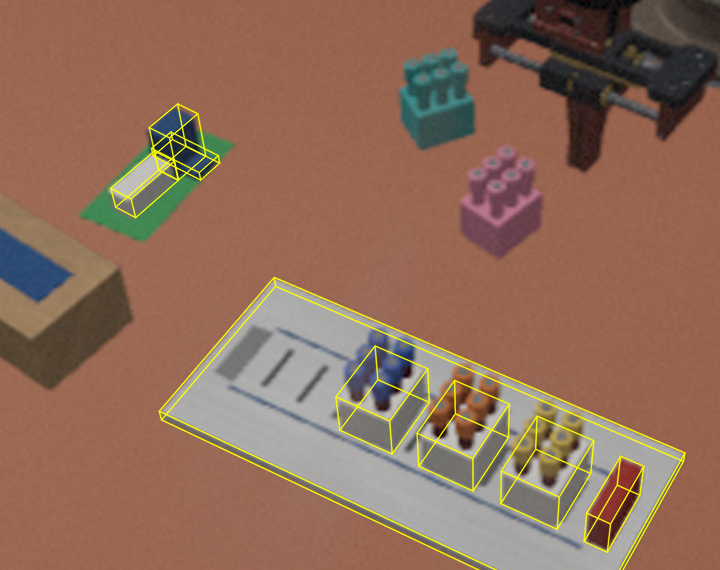

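View pics/g11_t.png

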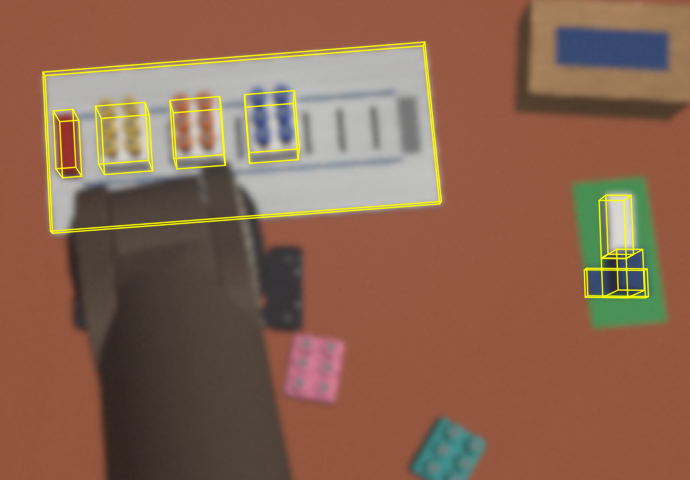

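```bash
cat > caps.py <<'E'
from chk import *
# template: grey disc inside coloured cap. use colour-distance map: saturation image; find local minima of saturation near predicted positions
def caps(n,col,x0,y0,w0=0,it=3,px=None):
    im=ims[n].astype(np.float32);k=6
    big=cv2.resize(im,None,fx=k,fy=k,interpolation=cv2.INTER_CUBIC)
    sat=big.max(-1)-big.min(-1); sat=cv2.GaussianBlur(sat,(0,0),k*.5)
    return big,sat,k
if __name__=="__main__":
    big,sat,k=caps("scene",None,0,0)
    x0,y0,x1,y1=215,210,315,280
    a=big[y0*k:y1*k,x0*k:x1*k,::-1].clip(0,255).astype(np.uint8)
    cv2.imwrite("pics/caps.png",a)
E
python3 caps.py
```

```text
(no output)
```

View pics/caps.png

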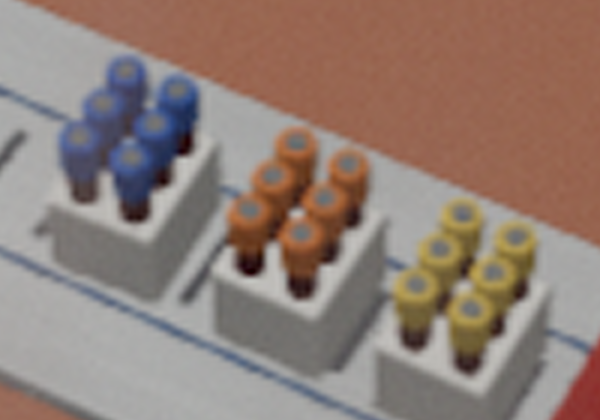

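```bash
cat > capm.py <<'E'
from caps import *
def meas(L,off=(215,210)):
    big,sat,k=caps("scene",None,0,0)
    out={}
    for nm,pts in L.items():
        P=[]
        for u,v in pts:
            U,V=u+off[0]*k,v+off[1]*k;r=9
            p=sat[V-r:V+r+1,U-r:U+r+1];w=np.clip(np.percentile(p,60)-p,0,None)
            yy,xx=np.mgrid[-r:r+1,-r:r+1];P.append(((U+(w*xx).sum()/w.sum()+.5)/k-.5,(V+(w*yy).sum()/w.sum()+.5)/k-.5))
        W=ray("scene",P,92);d=np.array([w2d(*w[:2]) for w in W])
        c=d.mean(0);vx=(d[4:6].mean(0)-d[0:2].mean(0));vy=d[1::2].mean(0)-d[0::2].mean(0)
        print(nm,"c",c.round(1),"vx",vx.round(1),"yaw_x %.3f"%np.arctan2(vx[1],vx[0]),"vy",vy.round(1),"yaw_y %.3f"%np.arctan2(-vy[0],vy[1]))
L=dict(blue=[(126,72),(178,93),(102,103),(156,126),(80,136),(131,158)],orange=[(297,143),(349,164),(273,177),(324,200),(249,211),(301,234)],yellow=[(462,214),(516,237),(440,250),(493,273),(416,286),(471,310)])
meas(L)
E
python3 capm.py
```

```text
blue c [  1.4 -33.3] vx [37.8  1.6] yaw_x 0.042 vy [-1.1 23.2] yaw_y 0.046
orange c [ 1.1 43.3] vx [37.9  0.2] yaw_x 0.005 vy [-0.1 23. ] yaw_y 0.004
yellow c [  1.5 116.3] vx [38.2 -0. ] yaw_x -0.001 vy [ 0.  23.1] yaw_y -0.001
```

Request:
{"fn": "arm_command", "kwargs": {"deltas": [[0.03, 0.13, 0.019, 0.012], [0.03, 0.13, 0.019, 0.012], [0.03, 0.13, 0.019, 0.012], [0.03, 0.13, 0.019, 0.012]]}}

```text
clock: 45.37
tool_pos: [479.8, 191.4, 180.7]
tcp_rot: [0.019, 0.686, -0.009, 0.728]
contact_force: [0.1, 1.2, -0.2]
gripper_width: 1.0
```

```bash
python3 go.py 540 360 180 1.53 610 363 100 1.53
```

```text
clk 45.37 pos [479.8 191.4 180.7] tilt 0.0612 F [ 0.1  1.2 -0.2] w 1.0 q7 1.16
  delta [0.0064, 0.1707, 0.0534] turn 0.002 rows 4.3 phi 1.532
  delta [0.0841, 0.0046, 0.0649] turn 0.000 rows 2.6 phi 1.530
```

Request:
{"fn": "arm_command", "kwargs": {"deltas": [[0.006, 0.168, 0.053, 0], [0.006, 0.168, 0.053, 0], [0.006, 0.168, 0.053, 0], [0.006, 0.168, 0.053, 0], [0.006, 0.168, 0.053, 0]]}}

```text
clock: 45.78
tool_pos: [540.6, 361.8, 179.6]
tcp_rot: [0.018, 0.685, -0.007, 0.728]
contact_force: [-0.5, 0.6, -0.2]
gripper_width: 0.4
```

```bash
python3 go.py 608 363 80 1.53
```

```text
clk 45.78 pos [540.6 361.8 179.6] tilt 0.0621 F [-0.5  0.6 -0.2] w 0.4 q7 1.00
  delta [0.1035, 0.0019, 0.0612] turn 0.006 rows 2.9 phi 1.536
```

Request:
{"fn": "arm_command", "kwargs": {"deltas": [[0.02, 0.002, 0.03, 0], [0.05, 0.002, 0.0612, 0], [0.09, 0.002, 0.0612, 0], [0.1035, 0.002, 0.0612, 0], [0.1035, 0.002, 0.0612, 0]]}}

```text
clock: 46.2
tool_pos: [606.4, 359.3, 75.0]
tcp_rot: [0.017, 0.688, -0.01, 0.726]
contact_force: [-0.2, 0.4, -0.3]
gripper_width: 0.3
```

```bash
python3 look.py; python3 go.py 608.5 363 40 1.53; python3 - <<'E'
from h import *
a=np.load("scene.npy");crop("scene",a,330,240,430,340,"btn2.png")
p=observe()["tool_pos"];M=R.from_quat(observe()["tcp_rot"]).as_matrix();print(p+25*M[:,0])
E
```

```text
clk 46.30 pos [608.2 362.1  80.5] tilt 0.0614 F [-0.2 -0.4 -0.2] w 0.5 q7 1.09
  delta [0.0404, 0.0003, -0.0021] turn 0.005 rows 1.0 phi 1.535
[609.65332162 362.40621727  55.50380461]
```

View pics/btn2.png

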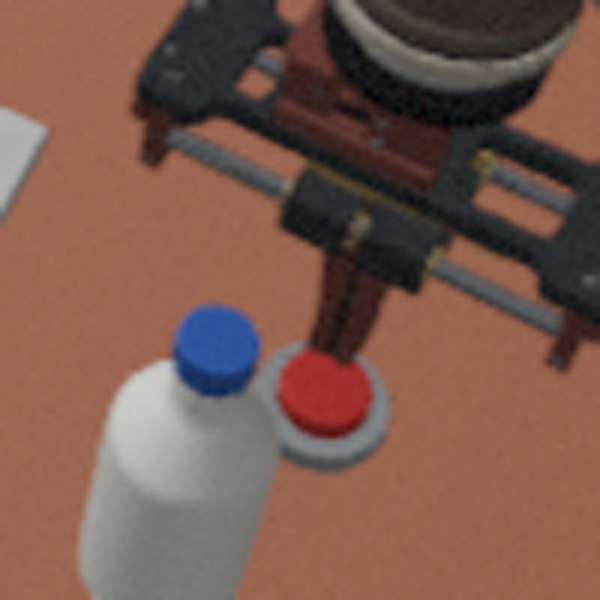

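Request:
{"fn": "arm_command", "kwargs": {"deltas": [[0.015, 0, -0.001, 0], [0.025, 0, -0.001, 0], [0.025, 0, -0.001, 0], [0.025, 0, -0.001, 0]]}}

```text
clock: 46.63
tool_pos: [608.2, 362.6, 55.5]
tcp_rot: [0.018, 0.686, -0.008, 0.728]
contact_force: [0.5, -0.6, 0.2]
gripper_width: 0.5
```

Request:
{"fn": "arm_command", "kwargs": {"deltas": [[0.002, 0, 0, 0], [0.004, 0, 0, 0], [0.006, 0, 0, 0], [0.006, 0, 0, 0]]}}

```text
clock: 46.97
tool_pos: [608.4, 362.7, 49.4]
tcp_rot: [0.018, 0.686, -0.008, 0.728]
contact_force: [-0.5, -0.3, 0.1]
gripper_width: 0.4
```

Request:
{"fn": "arm_command", "kwargs": {"deltas": [[0.002, 0, 0, 0], [0.004, 0, 0, 0], [0.006, 0, 0, 0], [0.006, 0, 0, 0]]}}

```text
clock: 47.3
tool_pos: [608.8, 362.8, 43.2]
tcp_rot: [0.018, 0.686, -0.007, 0.728]
contact_force: [-1.4, -0.2, 3.6]
gripper_width: 0.6
```

Request:
{"fn": "arm_command", "kwargs": {"deltas": [[0.002, 0, 0, 0], [0.005, 0, 0, 0], [0.006, 0, 0, 0], [0.006, 0, 0, 0]]}}

```text
clock: 47.63
tool_pos: [609.0, 363.0, 41.1]
tcp_rot: [0.018, 0.686, -0.007, 0.727]
contact_force: [-12.1, -6.2, 31.9]
gripper_width: -0.0
```

Bottomed out (32 N, fully down). Retreat and check.

Request:
{"fn": "arm_command", "kwargs": {"deltas": [[-0.03, 0, 0.001, 0], [-0.07, 0, 0.003, 0], [-0.11, 0, 0.005, 0], [-0.14, 0, 0.0, 0], [-0.14, 0, -0.04, 0]]}}

```text
clock: 48.05
tool_pos: [569.4, 361.7, 186.4]
tcp_rot: [0.022, 0.681, -0.007, 0.732]
contact_force: [1.0, 0.4, 0.4]
gripper_width: 0.5
```

Request:
{"fn": "arm_command", "kwargs": {"deltas": [[0, 0.0, -0.1, 0], [0, 0.0, -0.1, 0], [0, 0.0, -0.1, 0], [0, 0.0, -0.1, 0]]}}

```text
clock: 48.38
tool_pos: [466.6, 367.1, 179.3]
tcp_rot: [0.021, 0.681, -0.005, 0.732]
contact_force: [0.8, 0.8, 0.1]
gripper_width: 0.6
```

```bash
python3 look.py; python3 capm.py; python3 go.py; python3 - <<'E'
from chk import *
crop("scene",ims["scene"],60,100,430,345,"z1.png")
crop("top",ims["top"],140,120,450,320,"z2.png")
print(run(ims,SP,0,(538,-357,-.04),mf=notable_notgreen))
from edge import *
print("stop",efit(box(0,0,0,60,20,40),0,175))
E
```

```text
blue c [  1.4 -33.3] vx [37.8  1.6] yaw_x 0.042 vy [-1.1 23.2] yaw_y 0.047
orange c [ 1.1 43.3] vx [37.9  0.2] yaw_x 0.004 vy [-0.1 23. ] yaw_y 0.004
yellow c [  1.5 116.3] vx [38.2 -0.1] yaw_x -0.002 vy [ 0.  23.1] yaw_y -0.001
clk 48.48 pos [470.6 366.2 179.6] tilt 0.0772 F [ 0.6 -0.6  0.6] w 0.3 q7 0.89
(array([ 5.39288870e+02, -3.57592524e+02, -5.83581300e-02]), np.float64(283.4522399902344))
stop [-1.23800e+00  1.75152e+02  4.40000e-02  2.32347e+02]
```

View pics/z1.png

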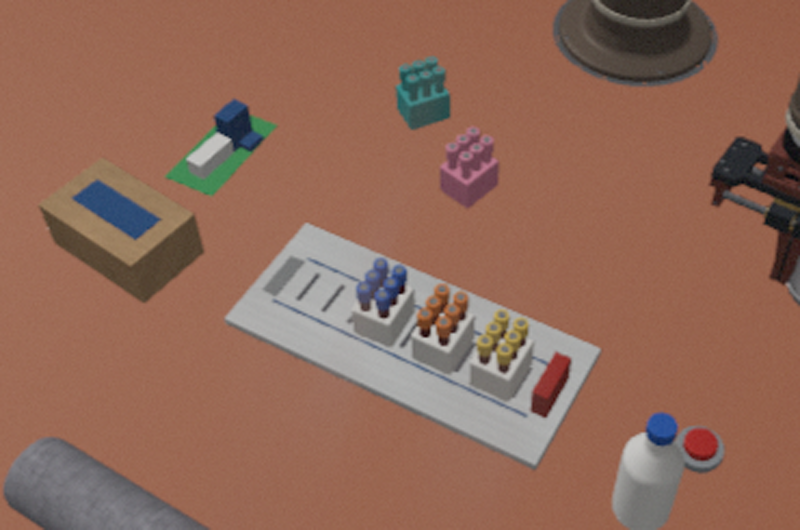

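View pics/z2.png

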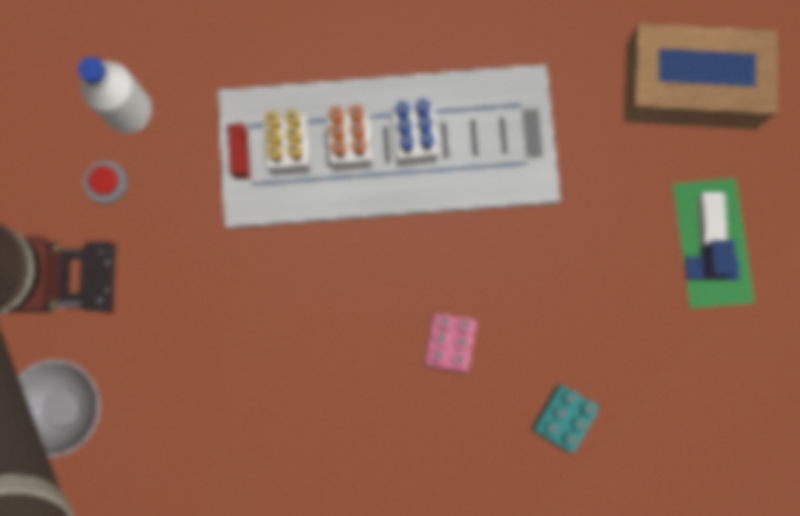

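```bash
python3 - <<'E'
from chk import *
# joint silhouettes impossible on white deck: use saturation centroid of caps in top view, cap mid height ~ 12+70
im=ims["top"].astype(np.float32);s=cv2.GaussianBlur(im.max(-1)-im.min(-1),(0,0),.7)
for n,(x0,y0,x1,y1) in dict(y=(240,160,262,184),o=(265,158,286,184),b=(291,156,313,184)).items():
    w=np.clip(s[y0:y1,x0:x1]-25,0,None);yy,xx=np.mgrid[y0:y1,x0:x1]
    for z in (82,):
        p=ray("top",((w*xx).sum()/w.sum(),(w*yy).sum()/w.sum()),z)[0];print(n,z,np.round(w2d(*p[:2]),1))
print(abs(observe()["qd"]).max())
E
```

```text
y 82 [ -0.8 115.8]
o 82 [-0.6 43.1]
b 82 [ -0.9 -34.7]
0.02245129273928241
```

Request:
{"fn": "arm_command", "kwargs": {"deltas": [[0, 0, 0, 0], [0, 0, 0, 0], [0, 0, 0, 0]]}}

```text
clock: 48.73
tool_pos: [472.0, 365.6, 179.3]
tcp_rot: [0.023, 0.68, -0.008, 0.733]
contact_force: [0.6, -0.4, 0.0]
gripper_width: 0.5
```

```bash
python3 look.py; python3 capm.py; python3 -c "
from rig import *
print(finish_job(),observe()['clock'])"
```

```text
blue c [  1.3 -33.3] vx [37.8  1.6] yaw_x 0.042 vy [-1.1 23.2] yaw_y 0.047
orange c [ 1.1 43.3] vx [37.9  0.1] yaw_x 0.004 vy [-0.1 23. ] yaw_y 0.004
yellow c [  1.5 116.3] vx [38.2 -0.1] yaw_x -0.002 vy [ 0.1 23.1] yaw_y -0.002
the job is handed in; nothing more can be done
the job is handed in; nothing more can be done
```

I set the three racks present (yellow, orange, blue) in order from the red stop, with the spacer's tongue in each gap. I then laid the spacer back on its mat, pressed the start button and handed the job in at about 49 s. Pressing the button met about 32 N, more than the 5 N that takes it fully down. The hand-in reports no verdict.

| Last check | Measured | Allowed |
|---|---|---|
| Stop to yellow | 58.7 mm | 56–64 mm |
| Yellow to orange | 73.0 mm | 71–79 mm |
| Orange to blue | 76.6 mm | 71–79 mm |
| Offset from the stop's line, any rack | up to about 1.5 mm | 12 mm |
| Blue rack yaw | about 0.045 rad | 0.1 rad |
| Spacer from mat origin | about 3 mm | 30 mm |

- **Gaps:** They pass but are not exactly 25 mm. Orange was nudged about 2 mm toward yellow, so that margin is about 2 mm.
- **Camera disagreement:** The top camera put the orange-to-blue spacing at 77.8 mm, still inside the limit. An earlier edge fit gave the blue yaw about 0.08 rad larger than the stop's. I did not trust that fit and used the tube-cap grid instead.
- **Tool tilt:** The tool drifted to 0.077 rad of tilt over the run, because the moves could not correct it. The racks stood upright in the final pictures.
- **Bystanders:** The spray bottle, glove box and dish show no visible movement in the final images.

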